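# Load a leaf drill jig and latch it with its sprung hook

### The job

Lay the bright square tube in the nest of the drill jig with its end against the end stop, and swing the jig's leaf down onto it. Then latch the leaf: press the orange wing of the sprung plunger in along its axis so that the hook reaches past the cross post, swing the hook under the post, and let the spring draw it up tight. Leave the small carton beside the jig where it stands.

Things in the scene. Friction and masses are not known exactly. Their poses are not given: they have to be found in the camera images.
- jig: Leaf drill jig fixed to the worktop: dark steel base plate 150 x 134 mm with an aluminium nest, a hinged leaf and a sprung hook. It stands crosswise to the robot: x points from its hook end (robot's right) to the leaf's hinge (robot's left), y along the nest, roughly towards the robot, z up. Origin on the worktop straight below the nest's middle
- nest (a point): middle of the nest floor, 44 mm above the worktop, above the jig's origin. Two blocks, jig y 22 to 48 mm either side, carry the tube along y between cheeks 31 mm apart, 14 mm high, flared above to 21 mm; a seated 25 mm tube has its centre 12.5 mm above the floor. Open between the blocks. The post's lugs begin 38 mm from the nest's middle line: room for a 25 mm finger each side of the tube, do not open wide there
- end_stop (a point): point on the face of the steel end-stop plate at the nest's end away from the robot (jig y = -55.5 mm), at the height of the seated tube's centre; the tube's end belongs against it, so a 110 mm tube's centre then lies 55 mm from it (jig +y). The plate is 30 mm wide and reaches 64 mm above the worktop; the nest's near end is open
- tube_centre (a point): centre of the loose bright galvanised square tube, 25 x 25 x 110 mm, about 0.12 kg; its length is along its y axis; it lies on the worktop to the robot's left or right of the jig, centre 12.5 mm up
- leaf (a joint): hinge of the leaf (aluminium plate 60 mm wide, 10 mm thick, two drill bushes): 0 = closed, lying level on the seated tube; about 1.95 to 2.15 rad = tipped back open at the start, leaning over to jig +x, top 0.24 m above the worktop. Stiff hinge: stays where left when steeper than about 1 rad, lower down it falls shut by its weight; needs up to 8 N at the handle
- leaf_hinge (a point): centre of the leaf's hinge: jig x = +68 mm, y = 0, 74 mm above the worktop; the hinge line runs along the jig's y
- leaf_handle (a point): centre of the round black handle grip, 16 mm thick, 62 mm long along the jig's y, standing out of the leaf's side towards the robot: 100 mm from the hinge line, at jig y = +82 mm. At leaf angle a it lies at jig x = 68 - 100 cos(a) mm, z = 74 + 100 sin(a) mm; it may turn in the fingers
- hook_pivot (a point): centre of the trunnion (line along the jig's y) on which the dark round hook barrel, 20 mm thick, swings in the fork at the leaf's free edge; 140 mm from the hinge line: jig x = -72, y = 0, z = 74 mm with the leaf closed
- hook_barrel (a joint): swing of the barrel on its trunnion, 0 to 0.47 rad, stays where left (friction 0.08 N m). Leaf closed: the barrel axis leans (20 degrees + value) from vertical, its upper end with the orange wing towards jig -x; as it grows the wing goes to jig -x and the hook below goes to jig +x, under the post. Starts near 0, the hook clear of the post; the post lies in the hook at about 0.40 (43 degrees)
- plunger (a joint): how far the sprung plunger is pressed along the barrel's axis, 0 (out, at rest) to 0.016 m; spring 7 N at 0, 13 N fully in. Pressing pushes the hook out of the barrel's lower end. The hook's toe passes below the post only when pressed 9 mm or more (13 mm is comfortable); caught on the post and let go, it is held at about 5 mm
- wing (a point): centre of the orange wing grip on the plunger's upper end, on the barrel axis 71 mm above the pivot (less the press). 12 mm thick between its two flat grip faces, which face to and fro along the swing; 34 mm wide along the trunnion; 26 mm tall along the axis. Its z points along the barrel axis away from the hook. Below it a thin rod for 30 mm, then the barrel
- post (a point): middle of the steel cross post, 7 mm thick, along the jig's y between two lugs 26 mm apart, below the closed leaf's free end: jig x = -46 mm, z = 46 mm; 38 mm from the pivot when the leaf is closed
- hook_toe (a point): middle of the toe of the steel hook (bar 7 mm thick), on the barrel axis 39 mm below the pivot (plus the press). With the leaf closed the toe points to jig +x with a small upturned tip; the shank passes on the post's -x side
- carton: small closed carton 65 x 70 x 55 mm, 0.35 kg, loose on the worktop on the other side of the jig from the tube; origin at the centre of its underside; not to be moved
Mind the look-alikes: they are no part of the job. What is shaped like the part that bears tube_centre but purple or yellow is not meant.

How it is judged:
On the way, in this order (a step that is already met when the one before it is completed fails the run):
1. the tube lies in the nest against the end stop (z of tube_centre in the frame of jig between 0.053 and 0.06 m and x of tube_centre in the frame of jig between -0.006 and 0.006 m and y of tube_centre in the frame of jig between -0.006 and 0.0055 m and angle between the y axis of tube_centre and the y axis of jig, either way round below 0.12 rad), for 0.2 s.
2. the leaf lies closed on the tube (value of joint leaf below 0.05 rad and z of tube_centre in the frame of jig below 0.06 m), for 0.1 s.
3. the plunger is pressed far enough for the hook to pass the post (value of joint plunger above 0.008 m), for 0.05 s.
At the end, for the whole second after the job is handed in: the tube lies in the nest within 6 mm of the end stop and of the nest's middle line, the leaf lies closed on it (within 0.03 rad), and the hook has caught the post: swung in by more than 0.3 rad, its toe's middle within 12 mm of the post, with the plunger held 3 to 10 mm in by the post alone (all of step 1 and value of joint leaf below 0.03 rad and value of joint hook_barrel above 0.3 rad and value of joint plunger between 0.003 and 0.01 m and distance between hook_toe and post below 0.012 m); the robot touches nothing.
It fails at once if the small carton is pushed more than 30 mm (distance of carton from where it was at the start of the episode above 0.03 m).
It also fails if it takes over 67 s, if anything falls off the work surface, if the arm or the gripper's body presses on something with over 40 N, if the wrist force passes 120 N, or if a joint passes its speed limit or range.

### The arm

A 6-joint arm with a two-finger parallel gripper is mounted at the origin on a cart in front of the work surface, level with it; the furniture and walls round the work are solid. World frame = base frame: x ahead of the robot, y to its left, z up, the work surface at z = 0. Lengths are in m, angles in rad, forces in N, time in s.
With the tool pointing down it reaches from about 0.225 to 0.725 m from the base axis. Payload 3.1 kg.
Tool frame: the origin (TCP) lies midway between the tips of the shut fingers; the grasp point (between the pads) lies 19 mm behind it; z points along the fingers, y is the direction in which the jaws open and shut (so a half turn about z gives the same grasp; the last joint's range is limited). The gripper opens to 85 mm and grips with 20 to 120 N. Pads are 22 mm wide; open, the fingers measure 114 mm over their backs; the gripper's body (76 mm by 85 mm) begins 54 mm behind the grasp point. The pads swing forward as they close: fully open they stand 13 mm farther back than shut.
Start: joints at [1.159, 0.048, 0.099, 1.622, 0, 1.443], TCP at [0.147, 0.504, 0.231] pointing down, gripper open.
Joint ranges: [-2.91, 2.91], [-0.99, 1.94], [-1.21, 1.42], [-2.12, 2.29], [-1.49, 1.47], [-3.14, 3.14]. Speed limits (rad/s): [2.79, 2.79, 3.14, 3.14, 3.14, 3.14].

### API

Orientations are given as a unit quaternion [w, x, y, z].
In Python, from plant import telemetry, vision, close_job gives the robot as it stands. The module is installed in compiled form; this text tells all that it offers.
- The arm moves only by the shell command python3 -m handwheel 'ROWS' [OPENING]. ROWS is a JSON object of lists of equal length, an entry for each row: "xyz": the shift along the tool's x, y, z in units of 50 mm (1.0 is 50 mm), a list of three; "twist": the turn about the tool's z in units of 8 degrees (1.0 is 8 degrees). A call has 1 to 8 rows; each row shifts and turns the commanded pose from where the row before left it, along the tool's axes as they then stand; what a row does not reach is not made up. A row lasts 1/8 s, in which the tool goes at most 62.5 mm and 10.7 degrees, less where a joint would pass 70% of its speed; a pose out of reach is approached as far as the arm can. A call is refused whole if a number of a shift passes 1 or a number of a turn 1, either way. A call with a gripper value outside its range is refused whole. OPENING is the finger opening in mm, from 0 to 85.4, set as the call begins (- or left out, the last holds). The fingers move at their own pace and stop on an object; the grip force is fixed at half the most. Time passes only in rows, so rows that do not move let the fingers close. It gives the time, the measured TCP pose, the force and the opening at its end, in the units of the state.
- telemetry.get_obs(): the state, without advancing time (a new reading comes with each control period).
- vision.grab_frame(name): name is "scene" or "top" or "wrist"; returns the picture (420x560x3 uint8, red, green, blue); there is no depth.
- vision.camera_params(name): a dict with "camera_matrix" (3x3 intrinsics, pixels), "k1" (the pictures are not rectified: a ray, as slopes to the right and down, at radius r is drawn at 1 + k1 r^2 times it, then the intrinsics apply), "eye" and "orientation" of the camera in the world. Camera axes: x right, y down, z forward; pixel columns grow to the right and rows downward; lengths in m; the calibration is good to about 2 mm. A picture is of the moment at which its call begins: read the wrist's pose just before it. camera_params takes no time and is no camera call; for the wrist camera it gives the pose at the moment of the call.
- close_job(): hands the job in, once; it reports no verdict.
The state is a dict: "t": time; "joint_pos": joint angles; "joint_vel": joint speeds; "tau": joint torques, N m; "ee_pos": TCP position; "tool_rot": TCP orientation; "wrist_force": force on the tool from outside, world axes, zero at the start; "torque": the same for the moment, N m; "opening": finger opening in m.
Only numpy, scipy, OpenCV 4.12 (cv2) and the standard library are available. Lean on these libraries where they do the work, as an engineer would, in place of code of your own. Each camera call takes 0.05 s, during which the arm holds its last target.

## Working session

There is one attempt and no reset: what is moved stays moved. The work goes in short steps, Python scripts to look and compute and a shell command to move; the robot and the scene stay as the last step left them, time stands still between calls to the robot, and variables do not carry over. Pictures are saved under pics/ and viewed, and the job is handed in when it is done.

```bash
ls; mkdir -p pics; python3 - <<'E'
from plant import telemetry, vision
import cv2,json
o=telemetry.get_obs()
print({k:o[k] for k in ('t','ee_pos','tool_rot','opening')})
for n in ('scene','top','wrist'):
    print(n,vision.camera_params(n))
for n in ('scene','top'):
    cv2.imwrite(f'pics/{n}0.png',vision.grab_frame(n)[:,:,::-1])
E
```

```text
pics
{'t': 0.0, 'ee_pos': array([0.14676742, 0.50342035, 0.23009886]), 'tool_rot': array([-3.24686396e-04,  1.41421145e-01,  9.89948805e-01, -1.14766802e-03]), 'opening': 0.08543978378854404}
scene {'camera_matrix': array([[450.1527875 ,   0.        , 279.55989294],
       [  0.        , 450.1527875 , 209.11245344],
       [  0.        ,   0.        ,   1.        ]]), 'k1': -0.06345771146809043, 'eye': array([-0.00333106, -0.81325447,  0.70500564]), 'orientation': array([-0.46820957,  0.83938456, -0.23693422,  0.14168819])}
top {'camera_matrix': array([[400.16004507,   0.        , 280.37937326],
       [  0.        , 400.16004507, 209.860687  ],
       [  0.        ,   0.        ,   1.        ]]), 'k1': -0.10176516900622175, 'eye': array([0.46803299, 0.00566867, 1.14078481]), 'orientation': array([ 0.00467045, -0.70464706,  0.70926998, -0.01966743])}
wrist {'camera_matrix': array([[323.69894752,   0.        , 278.78659512],
       [  0.        , 323.69894752, 210.38383483],
       [  0.        ,   0.        ,   1.        ]]), 'k1': 0.025854592558739505, 'eye': array([0.06458292, 0.52761899, 0.37251327]), 'orientation': array([0.13326531, 0.78833278, 0.59248105, 0.0986813 ])}
```

View pics/scene0.png

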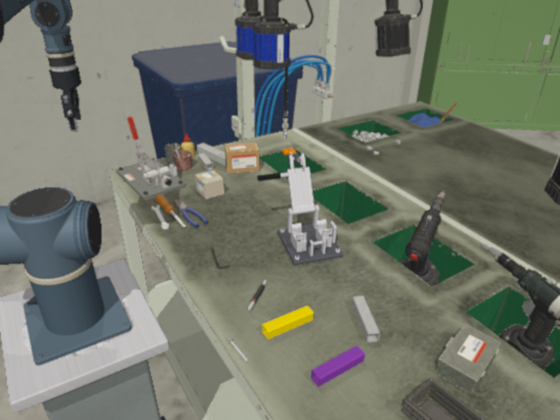

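View pics/top0.png

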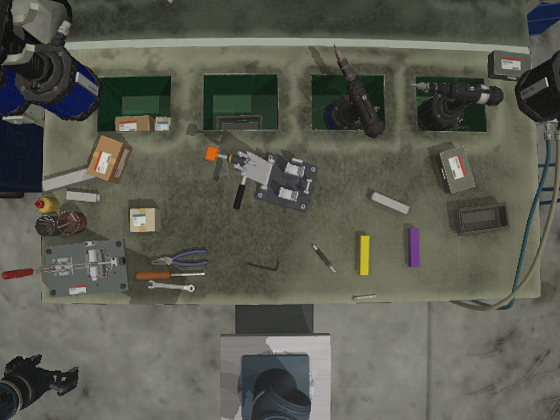

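The tube candidates in the top view are the grey bar (389,202), the yellow bar (364,255), the purple bar (413,247) and the pale bars at left (82,196) and (68,178). The bright bar at (389,202) matches the description. The jig is at about (285,185) with the orange wing at (211,154), and the small carton is at (144,219).

```bash
cat > h.py <<'E'
import numpy as np, cv2
from scipy.spatial.transform import Rotation as R
from plant import telemetry, vision
def Rq(q): return R.from_quat([q[1],q[2],q[3],q[0]])
def ray(P,uv):
    K=P['camera_matrix'];d=np.array([P['k1'],0,0,0,0.])
    # k1 model identical to opencv radial
    p=cv2.undistortPoints(np.array([[uv]],float),K,d)[0,0]
    return Rq(P['orientation']).apply([p[0],p[1],1.])
def at_z(P,uv,z):
    r=ray(P,uv);e=np.array(P['eye']);return e+r*(z-e[2])/r[2]
def proj(P,X):
    Rc=Rq(P['orientation']).inv();c=Rc.apply(np.atleast_2d(X)-P['eye'])
    return cv2.projectPoints(c.reshape(-1,1,3),np.zeros(3),np.zeros(3),P['camera_matrix'],np.array([P['k1'],0,0,0,0.]))[0][:,0]
def crop(im,x0,y0,x1,y1,s,fn):
    c=cv2.resize(im[y0:y1,x0:x1],None,fx=s,fy=s,interpolation=cv2.INTER_CUBIC)
    cv2.imwrite(fn,c[:,:,::-1])
E
python3 - <<'E'
from h import *
im=cv2.imread('pics/top0.png')[:,:,::-1]
crop(im,190,130,330,230,5,'pics/topjig.png')
crop(im,340,170,440,290,5,'pics/toptube.png')
im=cv2.imread('pics/scene0.png')[:,:,::-1]
crop(im,250,140,390,350,2.8,'pics/scjig.png')
E
```

```text
(no output)
```

View pics/topjig.png

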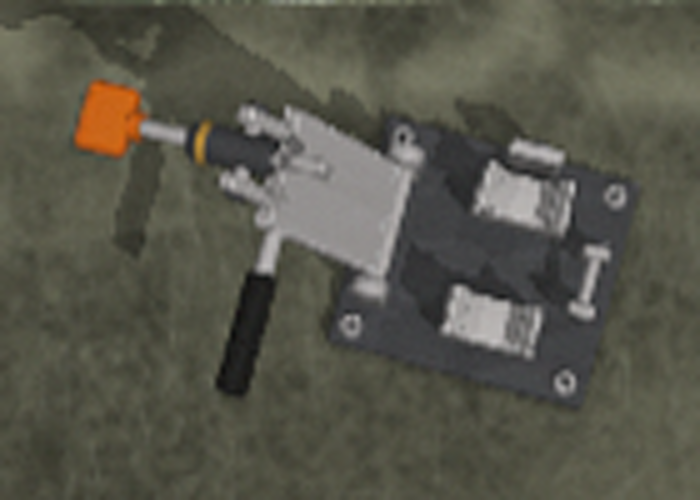

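View pics/toptube.png

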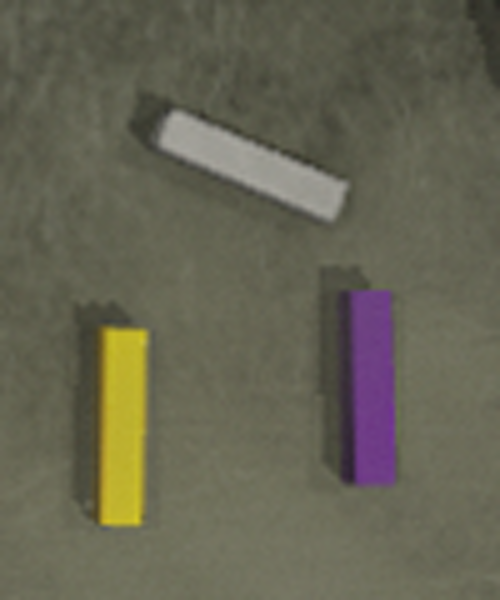

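View pics/scjig.png

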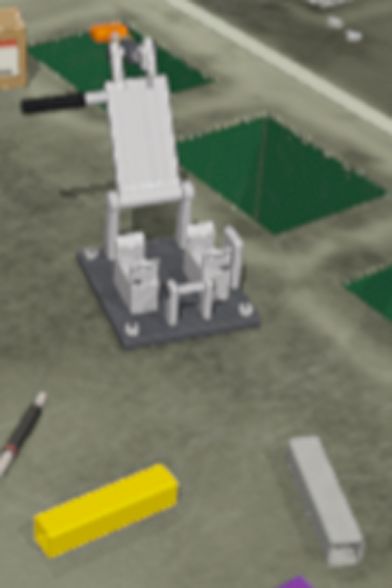

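```bash
cat > fit.py <<'E'
from h import *
from scipy.optimize import least_squares
T=vision.camera_params('top');S=vision.camera_params('scene')
a=[(375.0/1,0)]
# tube
c=[(175,108),(349,183),(337,221),(158,147)]
P=[at_z(T,(340+u/5,170+v/5),.025) for u,v in c]
P=np.array(P);m=P.mean(0);d=(P[1]-P[0]+P[2]-P[3])/2
print('tube',m,'len',np.linalg.norm(d),'w',np.linalg.norm(P[3]-P[0]),np.linalg.norm(P[2]-P[1]),'yaw deg',np.degrees(np.arctan2(d[1],d[0])))
def J(p,X):
    c,s=np.cos(p[2]),np.sin(p[2]);X=np.atleast_2d(X)
    return np.c_[p[0]+c*X[:,0]-s*X[:,1],p[1]+s*X[:,0]+c*X[:,1],X[:,2]]
def leafpt(a,r,h,y): # r from hinge, h above, closed
    return [.068-r*np.cos(a)+h*np.sin(a),y,.074+r*np.sin(a)+h*np.cos(a)]
def model(p):
    a=p[3];zb=p[4];xo=p[5];v=np.radians(20)+p[6]
    H1=leafpt(a,.1,0,.113);H2=leafpt(a,.1,0,.051)
    W=leafpt(a,.14+.071*np.sin(v),.071*np.cos(v),0)
    post=[-.046,0,.046]
    return J(p,[H1,H2,W,post,[xo-.075,-.067,zb],[xo-.075,.067,zb],[xo+.075,.067,zb]])
t=np.array([(235.8,208.6),(241.6,185),(211.6,154),(308.4,186.4),(317.4,166.4),(306,211.6),(255.6,198)])
s=np.array([(257.7,177.7),(280.4,175),(289.3,151.8),(317.1,242.9),(342.9,252.),(293.6,261.5),(277.9,231.)])
def res(p):
    X=model(p)
    return np.r_[(proj(T,X)-t).ravel(),(proj(S,X)-s).ravel(),(p[4]-.012)/.003,p[5]/.01,p[6]/.03]
if __name__=='__main__':
    f=least_squares(res,[.5,0,np.pi/2+.0,2.,.012,0,0],loss='soft_l1')
    # yaw: jig x -> robot left (+y)
    p=f.x;print(p,'yaw',np.degrees(p[2]));print(np.round(f.fun[:28].reshape(-1,2),1));X=model(p);print(X[:3])
    np.save('jig.npy',p)
    print('nest',J(p,[0,0,.0565]),'stop',J(p,[0,-.0555,.0565]))
E
python3 fit.py
```

```text
tube [ 0.52397821 -0.33162037  0.025     ] len 0.11010384640050185 w 0.024253421088272095 0.022787121195798767 yaw deg -112.84167339779785
[ 0.58353473 -0.04744106  1.30019986  2.06298476  0.01343906  0.0111808
 -0.00606459] yaw 74.49596462377112
[[-0.  -0. ]
 [ 0.9 -0.8]
 [ 0.  -0.9]
 [-1.3 -0.5]
 [ 0.8 -0.5]
 [ 0.1 -0.2]
 [-0.8 -0.5]
 [-0.7  0.9]
 [-0.5  0.8]
 [-0.9 -0.1]
 [-0.1  0.5]
 [ 0.4  1.6]
 [-0.3  0.8]
 [-1.5 -1.5]]
[[0.50545515 0.09382616 0.16213008]
 [0.56519907 0.07725317 0.16213008]
 [0.63816388 0.14949143 0.18682907]]
nest [[ 0.58353473 -0.04744106  0.0565    ]] stop [[ 0.63701517 -0.06227655  0.0565    ]]
```

```bash
python3 - <<'E'
from h import *
im=cv2.imread('pics/top0.png')[:,:,::-1]
crop(im,30,130,170,250,4,'pics/topleft.png')
im=cv2.imread('pics/scene0.png')[:,:,::-1]
crop(im,160,120,300,220,4,'pics/scleft.png')
E
```

```text
(no output)
```

View pics/topleft.png

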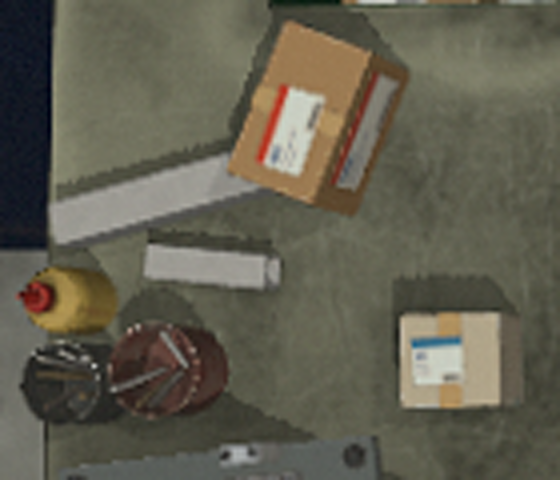

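View pics/scleft.png

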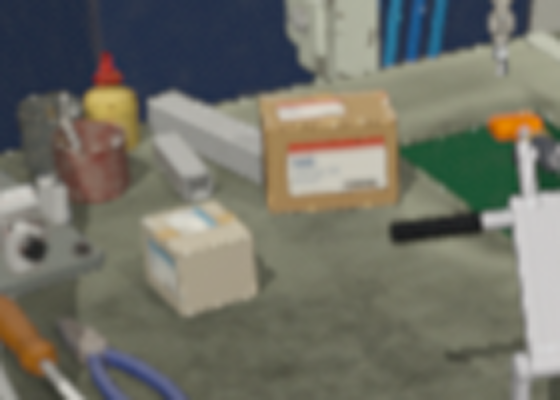

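```bash
cat > plan.py <<'E'
import sys
from h import *
def go(x,y,z,yaw_y=None):
    o=telemetry.get_obs();r=Rq(o['tool_rot']);d=r.inv().apply(np.array([x,y,z])-o['ee_pos'])/.05
    ty=r.apply([0,1,0]);cy=np.degrees(np.arctan2(ty[1],ty[0]))
    print('t',round(o['t'],2),'tcp',np.round(o['ee_pos'],4),'jawyaw',round(cy,2),'open',round(o['opening']*1000,1),'F',np.round(o['wrist_force'],1))
    print('shift units',np.round(d,2),'n>=',np.linalg.norm(d)*50/62)
    if yaw_y is not None:
        t=-(yaw_y-cy);t=(t+180)%360-180;print('twist units',round(t/8,2))
if __name__=='__main__': go(*map(float,sys.argv[1:]))
E
python3 plan.py .524 -.3316 .23 -22.84
```

```text
t 0.1 tcp [0.1468 0.5035 0.2302] jawyaw 73.74 open 85.1 F [-0.7  0.4  0.9]
shift units [-11.92 -13.92   0.03] n>= 14.7793617386634
twist units 12.07
```

The short bar at (82,196) is a background offcut on the carton's side, by the long bar. The one at (389,202) measures 110 mm and is hollow, so I'm going with that.

```bash
python3 -m handwheel '{"xyz":[[-0.74,-0.87,0],[-0.74,-0.87,0],[-0.74,-0.87,0],[-0.74,-0.87,0],[-0.74,-0.87,0],[-0.74,-0.87,0],[-0.74,-0.87,0],[-0.74,-0.87,0]],"twist":[0,0,0,0,0,0,0,0]}' 60
python3 -m handwheel '{"xyz":[[-0.74,-0.87,0],[-0.74,-0.87,0],[-0.74,-0.87,0],[-0.74,-0.87,0],[-0.74,-0.87,0],[-0.74,-0.87,0],[-0.74,-0.87,0],[-0.74,-0.87,0]],"twist":[0,0,0,0,0,0,0,0]}'
python3 -m handwheel '{"xyz":[[0,0,0],[0,0,0],[0,0,0],[0,0,0],[0,0,0],[0,0,0],[0,0,0],[0,0,0]],"twist":[1,1,1,1,1,1,1,1]}'
python3 -m handwheel '{"xyz":[[0,0,0],[0,0,0],[0,0,0],[0,0,0],[0,0,0]],"twist":[1,1,1,1,0.07]}'
python3 plan.py .524 -.3316 .1 -22.84
python3 - <<'E'
from h import *
P=vision.camera_params('wrist')
im=vision.grab_frame('wrist');cv2.imwrite('pics/w1.png',im[:,:,::-1])
import pickle;pickle.dump(P,open('pics/w1.pkl','wb'))
E
```

```text
t: 1.1
ee_pos: [0.334, 0.0853, 0.231]
tool_rot: [0.0, 0.141, 0.99, 0.0]
wrist_force: [0.7, 0.5, -0.1]
opening: 0.0601
t: 2.1
ee_pos: [0.5208, -0.3316, 0.2305]
tool_rot: [-0.0, 0.142, 0.99, 0.0]
wrist_force: [0.4, -0.5, -0.0]
opening: 0.0599
t: 3.1
ee_pos: [0.5201, -0.3297, 0.2304]
tool_rot: [-0.001, 0.646, 0.763, -0.0]
wrist_force: [-0.6, 0.0, 0.4]
opening: 0.0602
t: 3.72
ee_pos: [0.5202, -0.3297, 0.2306]
tool_rot: [-0.001, 0.833, 0.554, -0.0]
wrist_force: [-0.6, 0.3, -0.9]
opening: 0.0601
t 3.73 tcp [ 0.5202 -0.3297  0.2306] jawyaw -22.76 open 60.1 F [-0.6  0.3 -0.9]
shift units [-0.01  0.09  2.61] n>= 2.106947464293294
twist units 0.01
```

View pics/w1.png

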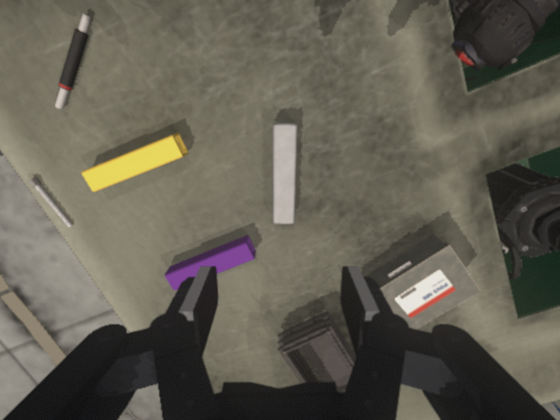

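```bash
python3 - <<'E'
from h import *
import pickle;P=pickle.load(open('pics/w1.pkl','rb'))
im=cv2.imread('pics/w1.png')[:,:,::-1];crop(im,250,100,320,240,4,'pics/w1c.png')
X=np.array([at_z(P,u,.025) for u in [(274,125),(297,125),(294,223),(273,223)]])
d=(X[3]-X[0]+X[2]-X[1])/2
print(X.mean(0),np.linalg.norm(d),np.linalg.norm(X[1]-X[0]),np.linalg.norm(X[2]-X[3]),np.degrees(np.arctan2(d[1],d[0])))
E
```

```text
[ 0.52588934 -0.3287589   0.025     ] 0.10942322129582772 0.0239319954528127 0.024211303353089672 -113.4786497880644
```

View pics/w1c.png

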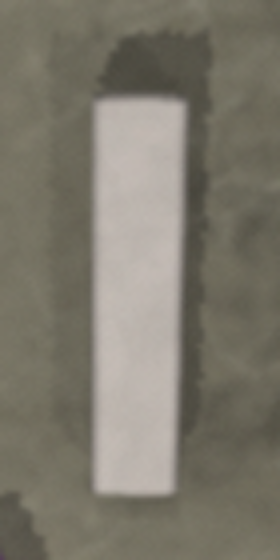

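The tube spans (274,125)–(294,223) in the wrist view, between the fingers' columns. This agrees with the top view to about 3 mm. Descending.

```bash
python3 plan.py .5252 -.3299 .004 -23.3
```

```text
t 3.77 tcp [ 0.5203 -0.3298  0.2307] jawyaw -22.73 open 59.7 F [-0.2 -0.2 -0.4]
shift units [0.03 0.1  4.53] n>= 3.6567696441944118
twist units 0.07
```

```bash
python3 -m handwheel '{"xyz":[[0.03,0.1,0.9],[0,0,0.9],[0,0,0.9],[0,0,0.8],[0,0,0.6],[0,0,0.42]],"twist":[0.07,0,0,0,0,0]}'
python3 -m handwheel '{"xyz":[[0,0,0],[0,0,0],[0,0,0],[0,0,0],[0,0,0],[0,0,0]],"twist":[0,0,0,0,0,0]}' 10
python3 -m handwheel '{"xyz":[[0,0,-0.8],[0,0,-0.9],[0,0,-0.9],[0,0,-0.9],[0,0,0]],"twist":[0,0,0,0,0]}'
python3 - <<'E'
from h import *
im=vision.grab_frame('wrist');cv2.imwrite('pics/w2.png',im[:,:,::-1])
im=vision.grab_frame('scene');crop(im,280,180,480,400,3,'pics/s2.png')
E
python3 plan.py .5835 -.0474 .15 74.5
```

```text
t: 4.53
ee_pos: [0.5244, -0.3296, 0.0028]
tool_rot: [-0.002, 0.835, 0.55, -0.001]
wrist_force: [0.1, 0.5, -0.7]
opening: 0.0598
t: 5.28
ee_pos: [0.5263, -0.331, 0.0064]
tool_rot: [0.001, 0.836, 0.549, 0.0]
wrist_force: [-0.4, 0.2, 3.2]
opening: 0.0235
t: 5.9
ee_pos: [0.5279, -0.3322, 0.1857]
tool_rot: [0.005, 0.836, 0.549, 0.002]
wrist_force: [0.6, 0.0, -0.6]
opening: 0.0234
t 6.0 tcp [ 0.5257 -0.3306  0.1801] jawyaw -23.38 open 23.6 F [-0.1  0.6 -1.7]
shift units [ 5.66 -1.19  0.6 ] n>= 4.686443402276579
twist units -12.24
```

View pics/w2.png

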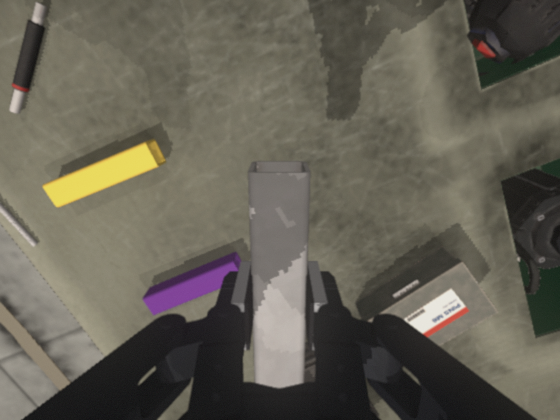

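View pics/s2.png

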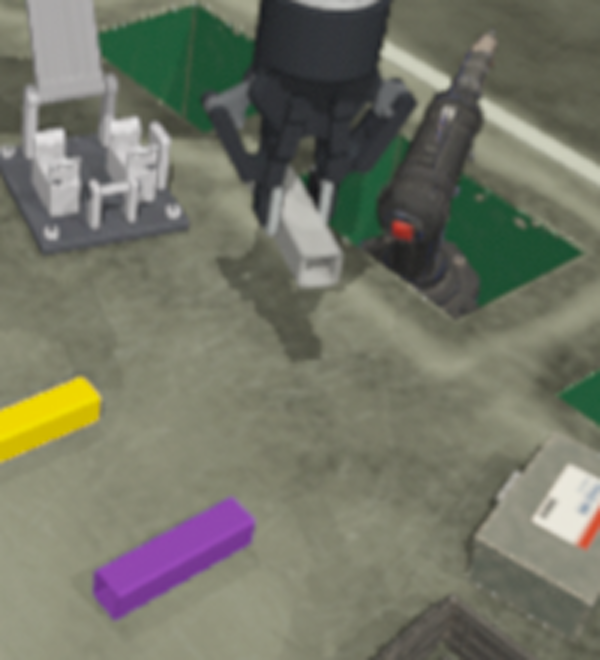

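```bash
python3 - <<'E'
from h import *
o=telemetry.get_obs();P=vision.camera_params('wrist');r=Rq(o['tool_rot'])
im=cv2.imread('pics/w2.png')[:,:,::-1];crop(im,230,150,330,230,6,'pics/w2c.png')
z=o['ee_pos'][2]+.0195
for u in [(249,173),(309,173)]:
    X=at_z(P,u,z);print(np.round(r.inv().apply(X-o['ee_pos'])*1000,1))
E
```

```text
[ 56.9 -12.6 -19.5]
[ 57.   10.5 -19.5]
```

View pics/w2c.png

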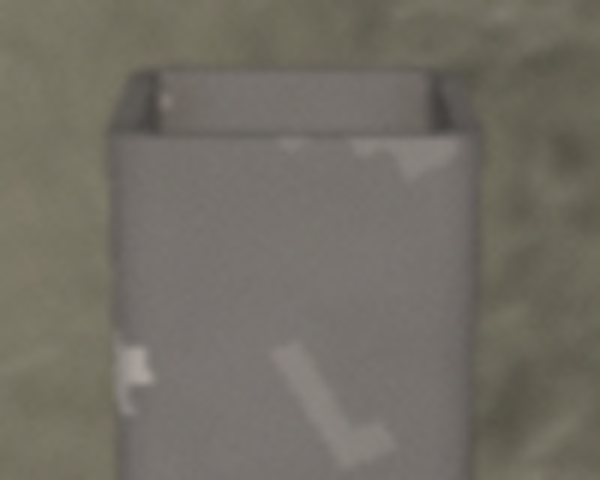

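```bash
python3 plan.py .46 -.14 .21 74.5
```

```text
t 6.0 tcp [ 0.5257 -0.3306  0.1801] jawyaw -23.38 open 23.6 F [-0.1  0.6 -1.7]
shift units [ 2.98 -2.72 -0.6 ] n>= 3.286707904035363
twist units -12.24
```

```bash
python3 -m handwheel '{"xyz":[[0.75,-0.68,-0.15],[0.75,-0.68,-0.15],[0.75,-0.68,-0.15],[0.75,-0.68,-0.15],[0,0,0],[0,0,0],[0,0,0],[0,0,0]],"twist":[0,0,0,0,-1,-1,-1,-1]}'
python3 -m handwheel '{"xyz":[[0,0,0],[0,0,0],[0,0,0],[0,0,0],[0,0,0],[0,0,0],[0,0,0],[0,0,0]],"twist":[-1,-1,-1,-1,-1,-1,-1,-1]}'
python3 -m handwheel '{"xyz":[[0,0,0],[0,0,0]],"twist":[-0.24,0]}'
python3 plan.py .5835 -.0474 .21 74.5
python3 - <<'E'
from h import *
import pickle
P=vision.camera_params('wrist')
im=vision.grab_frame('wrist');cv2.imwrite('pics/w3.png',im[:,:,::-1])
pickle.dump(P,open('pics/w3.pkl','wb'))
E
```

```text
t: 7.0
ee_pos: [0.4589, -0.1381, 0.2073]
tool_rot: [-0.003, 0.65, 0.76, -0.001]
wrist_force: [0.7, -0.4, -0.9]
opening: 0.0235
t: 8.0
ee_pos: [0.4589, -0.1382, 0.2072]
tool_rot: [-0.003, 0.149, 0.989, 0.001]
wrist_force: [-0.4, -0.7, -1.3]
opening: 0.0236
t: 8.25
ee_pos: [0.4596, -0.1385, 0.2088]
tool_rot: [-0.001, 0.135, 0.991, 0.0]
wrist_force: [-0.3, 0.9, -0.4]
opening: 0.0237
t 8.25 tcp [ 0.4596 -0.1385  0.2088] jawyaw 74.45 open 23.7 F [-0.3  0.9 -0.4]
shift units [-1.9   2.42 -0.03] n>= 2.4804376975846902
twist units -0.01
```

View pics/w3.png

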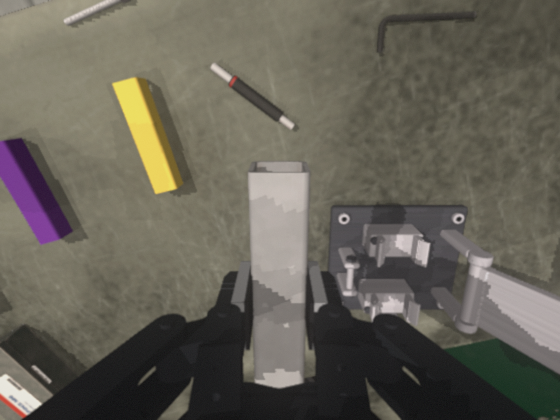

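The jig is in view: plate corners (331,206) and (466,207), post near (350,272), blocks near (398,245) and (385,300). I'll overlay the fitted model to check it.

```bash
python3 - <<'E'
from fit import *
import pickle;P=pickle.load(open('pics/w3.pkl','rb'));p=np.load('jig.npy')
im=cv2.imread('pics/w3.png')
x0,y0,s=320,190,4
c=cv2.resize(im[190:330,320:500],None,fx=4,fy=4,interpolation=cv2.INTER_CUBIC)
pts={'c1':[p[5]-.075,.067,p[4]],'c2':[p[5]+.075,.067,p[4]],'post':[-.046,0,.046],'po1':[-.046,.013,.046],'po2':[-.046,-.013,.046],'h0':[.068,0,.074],'h1':[.068,.03,.074],'a':[-.0155,.048,.058],'b':[.0155,.048,.058],'c':[-.0155,.022,.058],'d':[.0155,.022,.058],'e':[-.0155,-.022,.058],'f':[.0155,-.022,.058],'fl':[-.0155,.048,.044],'fr':[.0155,.048,.044]}
for k,v in pts.items():
    u=proj(P,J(p,v))[0];q=((u-[x0,y0])*s+s/2-.5).astype(int);print(k,u.round(1));cv2.circle(c,tuple(map(int,q)),3,(0,0,255),-1);cv2.putText(c,k,tuple(map(int,q+4)),0,.45,(0,255,255),1)
cv2.imwrite('pics/w3o.png',c)
E
```

```text
tube [ 0.52397821 -0.33162037  0.025     ] len 0.11010384640050185 w 0.024253421088272095 0.022787121195798767 yaw deg -112.84167339779785
c1 [330.5 208.1]
c2 [468.2 208.2]
post [348.5 277.1]
po1 [349.4 266.3]
po2 [347.7 287.7]
h0 [471.  292.5]
h1 [477.  265.3]
a [385.4 240.8]
b [417.  240.8]
c [382.7 264.3]
d [413.5 264.4]
e [378.4 301.5]
f [408.  301.7]
fl [381.1 235.1]
fr [411.5 235.2]
```

View pics/w3o.png

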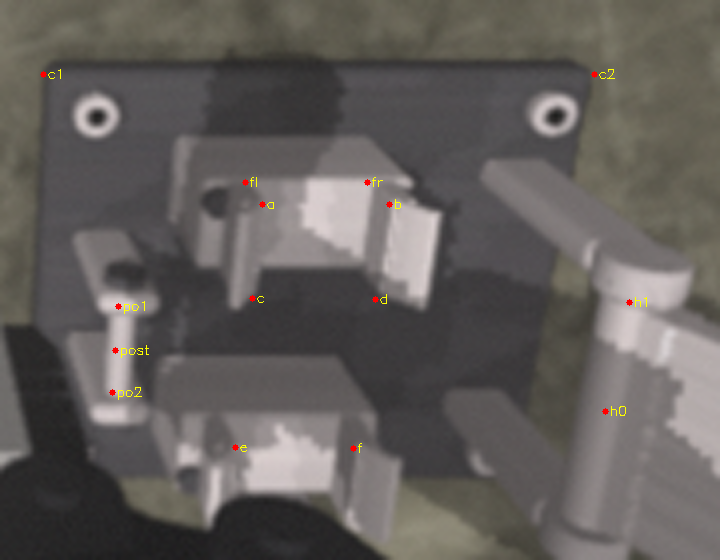

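```bash
python3 - <<'E'
from fit import *
from plan import go
p=np.load('jig.npy')
X=J(p,[.001,.002,.09])[0];print(X);go(*X,74.5)
E
```

```text
tube [ 0.52397821 -0.33162037  0.025     ] len 0.11010384640050185 w 0.024253421088272095 0.022787121195798767 yaw deg -112.84167339779785
[ 0.58187481 -0.04594283  0.09      ]
t 8.3 tcp [ 0.4598 -0.1386  0.2092] jawyaw 74.45 open 23.8 F [ 0.6  0.1 -0.7]
shift units [-1.86  2.44  2.38] n>= 3.1314289797857637
twist units -0.01
```

```bash
python3 -m handwheel '{"xyz":[[-0.46,0.6,0],[-0.46,0.6,0],[-0.47,0.62,0],[-0.47,0.62,0],[0,0,0.8],[0,0,0.8],[0,0,0.78],[0,0,0]],"twist":[0,0,0,0,0,0,0,0]}'
python3 - <<'E'
from fit import *
from plan import go
import pickle
p=np.load('jig.npy')
go(*J(p,[.001,.002,.0505])[0],74.5)
P=vision.camera_params('wrist')
im=vision.grab_frame('wrist');cv2.imwrite('pics/w4.png',im[:,:,::-1])
pickle.dump(P,open('pics/w4.pkl','wb'))
im=vision.grab_frame('scene');crop(im,250,150,390,290,4,'pics/s4.png')
E
```

```text
t: 9.3
ee_pos: [0.5786, -0.0452, 0.0864]
tool_rot: [-0.005, 0.135, 0.991, 0.0]
wrist_force: [-0.7, -0.2, -1.0]
opening: 0.024
tube [ 0.52397821 -0.33162037  0.025     ] len 0.11010384640050185 w 0.024253421088272095 0.022787121195798767 yaw deg -112.84167339779785
t 9.3 tcp [ 0.5786 -0.0452  0.0864] jawyaw 74.49 open 24.0 F [-0.7 -0.2 -1. ]
shift units [-0.07  0.    0.72] n>= 0.5823013827295214
twist units -0.0
```

View pics/w4.png

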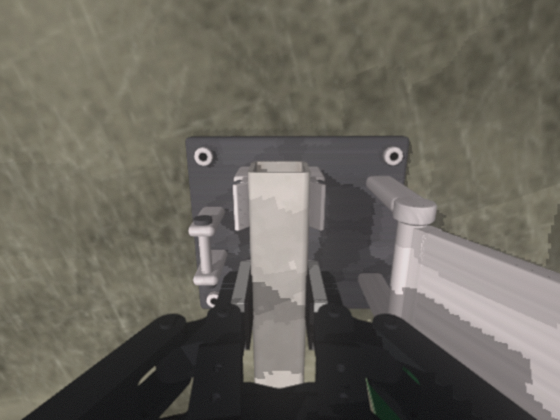

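View pics/s4.png

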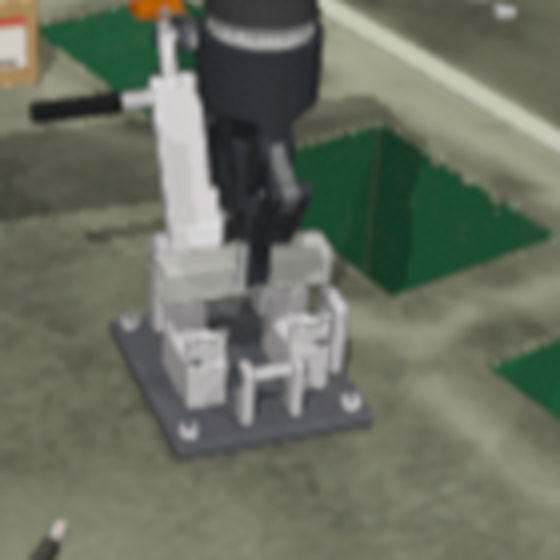

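The tube is centred between the cheeks (250–307 px, cheeks 236 and 324). Lowering.

```bash
python3 -m handwheel '{"xyz":[[0,0,0.25],[0,0,0.25],[0,0,0.17],[0,0,0],[0,0,0]],"twist":[0,0,0,0,0]}'
python3 - <<'E'
from fit import *
from plan import go
p=np.load('jig.npy')
go(*J(p,[.001,.002,.0505])[0],74.5)
E
```

```text
t: 10.02
ee_pos: [0.5826, -0.0461, 0.0579]
tool_rot: [0.0, 0.135, 0.991, -0.0]
wrist_force: [-0.5, -0.0, -0.4]
opening: 0.0233
tube [ 0.52397821 -0.33162037  0.025     ] len 0.11010384640050185 w 0.024253421088272095 0.022787121195798767 yaw deg -112.84167339779785
t 10.03 tcp [ 0.5826 -0.0461  0.0579] jawyaw 74.54 open 23.3 F [-0.5 -0.  -0.4]
shift units [ 0.01 -0.    0.15] n>= 0.12033153909700137
twist units 0.0
```

```bash
python3 -m handwheel '{"xyz":[[0,0,0.08],[0,0,0.08],[0,0,0.02],[0,0,0]],"twist":[0,0,0,0]}'
python3 -m handwheel '{"xyz":[[-0.04,0,0],[-0.03,0,0],[0,0,0],[0,0,0]],"twist":[0,0,0,0]}'
```

```text
t: 10.52
ee_pos: [0.583, -0.0461, 0.0504]
tool_rot: [0.001, 0.135, 0.991, -0.0]
wrist_force: [-1.8, 0.9, 5.2]
opening: 0.0236
t: 11.02
ee_pos: [0.5852, -0.0466, 0.0504]
tool_rot: [-0.0, 0.134, 0.991, 0.0]
wrist_force: [-4.5, 1.0, 7.5]
opening: 0.0238
```

```bash
python3 -m handwheel '{"xyz":[[-0.04,0,0],[0,0,0],[0,0,0]],"twist":[0,0,0]}'
python3 -m handwheel '{"xyz":[[-0.04,0,0],[0,0,0],[0,0,0]],"twist":[0,0,0]}'
```

```text
t: 11.4
ee_pos: [0.5871, -0.0471, 0.0504]
tool_rot: [-0.0, 0.134, 0.991, 0.0]
wrist_force: [-4.3, 1.0, 7.7]
opening: 0.0233
t: 11.78
ee_pos: [0.5871, -0.0471, 0.0504]
tool_rot: [-0.002, 0.134, 0.991, 0.0]
wrist_force: [-9.8, 2.4, 10.0]
opening: 0.0238
```

Contact with the stop: no further motion and the force rises. Releasing with a narrow opening and rising.

```bash
python3 -m handwheel '{"xyz":[[0,0,0],[0,0,0],[0,0,0]],"twist":[0,0,0]}' 35
python3 -m handwheel '{"xyz":[[0,0,-0.4],[0,0,-0.8],[0,0,-0.9],[0,0,-0.9],[0,0,-0.5],[0,0,0],[0,0,0]],"twist":[0,0,0,0,0,0,0]}'
python3 - <<'E'
from h import *
import pickle
P=vision.camera_params('wrist')
im=vision.grab_frame('wrist');cv2.imwrite('pics/w5.png',im[:,:,::-1])
pickle.dump(P,open('pics/w5.pkl','wb'))
im=vision.grab_frame('scene');crop(im,250,140,390,290,4,'pics/s5.png')
E
```

```text
t: 12.15
ee_pos: [0.5899, -0.0482, 0.0486]
tool_rot: [0.0, 0.135, 0.991, -0.0]
wrist_force: [0.9, -0.7, 0.7]
opening: 0.0351
t: 13.02
ee_pos: [0.5893, -0.048, 0.2221]
tool_rot: [-0.001, 0.135, 0.991, 0.0]
wrist_force: [-0.5, -0.2, -1.1]
opening: 0.0351
```

View pics/w5.png

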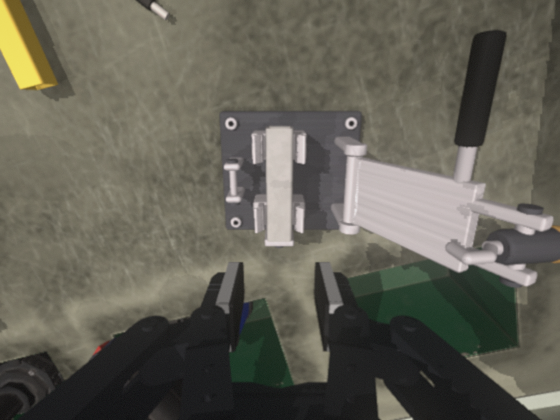

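View pics/s5.png

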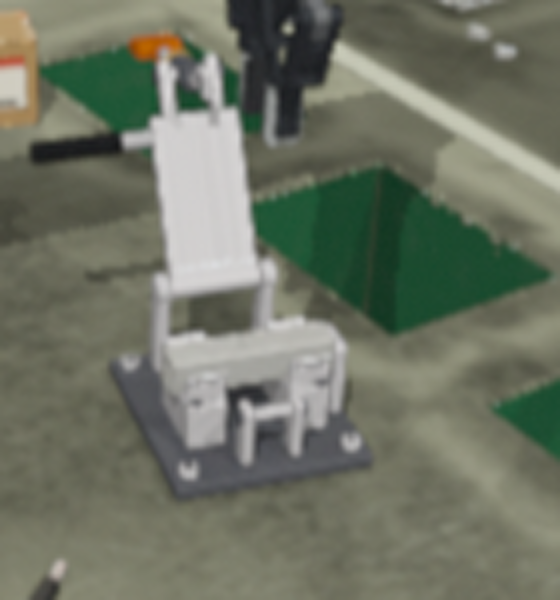

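The tube lies in the nest, with its far end at the stop (~(279,243) px). The handle spans (487,34) to (469,144) in the wrist view. Refining the handle position with this view.

```bash
cat > fit2.py <<'E'
from fit import *
import pickle
W=pickle.load(open('pics/w5.pkl','rb'))
w=np.array([(487,35),(469.5,144),(233.5,180),(221,111),(362,111)])
idx=[0,1,3,5,6]
def res2(p):
    X=model(p);return np.r_[res(p)*.7,(proj(W,X[idx])-w).ravel()]
f=least_squares(res2,np.load('jig.npy'),loss='soft_l1');p=f.x
print(p,np.degrees(p[2]));print(np.round(f.fun[-10:].reshape(-1,2),1))
np.save('jig2.npy',p);print(model(p)[:3])
E
python3 fit2.py; python3 - <<'E'
from h import *
im=cv2.imread('pics/w5.png')[:,:,::-1];crop(im,430,10,560,290,2.1,'pics/w5c.png')
E
```

```text
tube [ 0.52397821 -0.33162037  0.025     ] len 0.11010384640050185 w 0.024253421088272095 0.022787121195798767 yaw deg -112.84167339779785
[ 0.58342215 -0.04660518  1.30159898  2.06624229  0.01040344  0.01265519
 -0.00836658] 74.5761281135525
[[ 2.2 -2.6]
 [-3.1  2.9]
 [-0.5  2. ]
 [-2.1  0.1]
 [ 0.7  0.2]]
[[0.50522128 0.09482916 0.16197568]
 [0.56498833 0.07833978 0.16197568]
 [0.63786662 0.15073305 0.18622273]]
```

View pics/w5c.png

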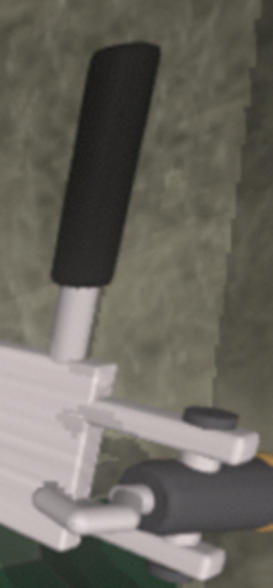

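```bash
cat > hp.py <<'E'
from fit import *
from plan import go
p=np.load('jig2.npy')
E
python3 - <<'E'
from hp import *
a=p[3];H=J(p,leafpt(a,.1,0,.085))[0];print(H)
go(H[0],H[1],.222,74.5);go(H[0],H[1],H[2]-.019,74.5)
A=np.linspace(a,0,17)
Y=.068-.1*np.cos(A);Z=.074+.1*np.sin(A)
print(np.round(np.c_[A[1:],np.diff(Y)/.05,-np.diff(Z)/.05],2))
E
```

```text
tube [ 0.52397821 -0.33162037  0.025     ] len 0.11010384640050185 w 0.024253421088272095 0.022787121195798767 yaw deg -112.84167339779785
[0.53221285 0.08738234 0.16197568]
t 13.12 tcp [ 0.5887 -0.0479  0.2213] jawyaw 74.54 open 34.9 F [-0.  -0.4 -0.9]
shift units [ 1.81  2.31 -0.01] n>= 2.364114680515671
twist units 0.0
t 13.12 tcp [ 0.5887 -0.0479  0.2213] jawyaw 74.54 open 34.9 F [-0.  -0.4 -0.9]
shift units [1.8  2.31 1.57] n>= 2.6803746148297307
twist units 0.0
[[ 1.94 -0.23 -0.11]
 [ 1.81 -0.25 -0.08]
 [ 1.68 -0.25 -0.04]
 [ 1.55 -0.26 -0.01]
 [ 1.42 -0.26  0.02]
 [ 1.29 -0.25  0.06]
 [ 1.16 -0.24  0.09]
 [ 1.03 -0.23  0.12]
 [ 0.9  -0.21  0.15]
 [ 0.77 -0.19  0.17]
 [ 0.65 -0.17  0.2 ]
 [ 0.52 -0.14  0.22]
 [ 0.39 -0.11  0.23]
 [ 0.26 -0.08  0.24]
 [ 0.13 -0.05  0.25]
 [ 0.   -0.02  0.26]]
```

```bash
python3 -m handwheel '{"xyz":[[0.9,0,0],[0.9,0,0],[0,0.8,0],[0,0.8,0],[0,0.71,0],[0,0,0],[0,0,0]],"twist":[0,0,0,0,0,0,0]}' 60
python3 - <<'E'
from hp import *
H=J(p,leafpt(p[3],.1,0,.085))[0];go(H[0],H[1],H[2]-.019,74.5)
im=vision.grab_frame('wrist');cv2.imwrite('pics/w6.png',im[:,:,::-1])
E
```

```text
t: 14.0
ee_pos: [0.533, 0.0869, 0.2225]
tool_rot: [-0.001, 0.134, 0.991, -0.001]
wrist_force: [0.4, 1.0, 0.8]
opening: 0.0601
tube [ 0.52397821 -0.33162037  0.025     ] len 0.11010384640050185 w 0.024253421088272095 0.022787121195798767 yaw deg -112.84167339779785
t 14.0 tcp [0.533  0.0869 0.2225] jawyaw 74.55 open 60.1 F [0.4 1.  0.8]
shift units [0.01 0.01 1.59] n>= 1.2828741797011933
twist units 0.01
```

View pics/w6.png

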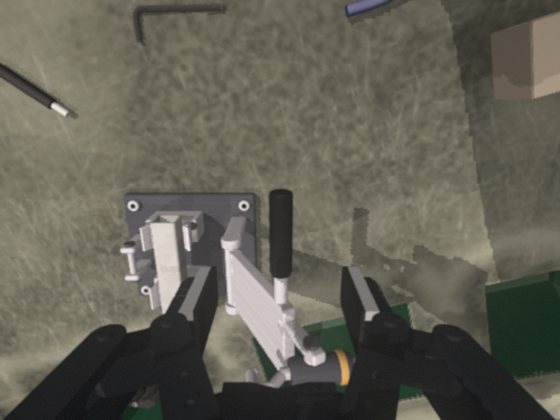

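The handle (281,192–275) is centred between the fingers, and the carton at upper right is clear. Descending and gripping.

```bash
python3 -m handwheel '{"xyz":[[0,0,0.6],[0,0,0.6],[0,0,0.39],[0,0,0]],"twist":[0,0,0,0]}'
python3 -m handwheel '{"xyz":[[0,0,0],[0,0,0],[0,0,0],[0,0,0],[0,0,0],[0,0,0],[0,0,0]],"twist":[0,0,0,0,0,0,0]}' 8
python3 - <<'E'
from h import *
im=vision.grab_frame('wrist');cv2.imwrite('pics/w7.png',im[:,:,::-1])
E
```

```text
t: 14.55
ee_pos: [0.5319, 0.0861, 0.142]
tool_rot: [-0.002, 0.135, 0.991, -0.001]
wrist_force: [-0.2, 0.4, -0.5]
opening: 0.0601
t: 15.42
ee_pos: [0.5348, 0.0877, 0.1459]
tool_rot: [0.002, 0.134, 0.991, 0.001]
wrist_force: [-0.5, 1.5, 5.1]
opening: 0.0139
```

View pics/w7.png

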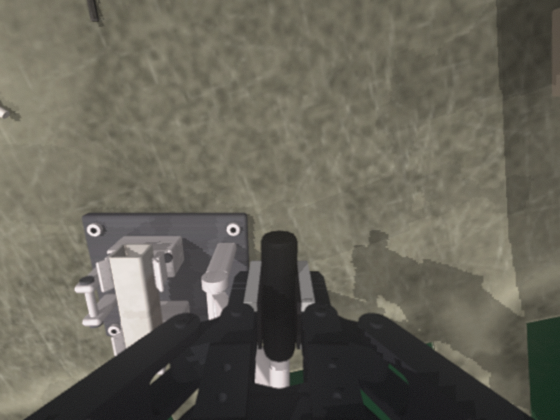

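```bash
python3 -m handwheel '{"xyz":[[0,-0.12,-0.06],[0,-0.12,-0.05],[0,-0.25,-0.08],[0,-0.25,-0.04]],"twist":[0,0,0,0]}'
python3 -m handwheel '{"xyz":[[0,-0.26,-0.01],[0,-0.26,0.02],[0,-0.25,0.06],[0,-0.24,0.09]],"twist":[0,0,0,0]}'
python3 - <<'E'
from hp import *
for a in (1.16,):
  H=J(p,leafpt(a,.1,0,.085))[0];go(H[0],H[1],H[2]-.019,74.5)
im=vision.grab_frame('wrist');cv2.imwrite('pics/w8.png',im[:,:,::-1])
im=vision.grab_frame('scene');crop(im,200,100,390,290,3,'pics/s8.png')
E
```

```text
t: 15.98
ee_pos: [0.5265, 0.057, 0.1592]
tool_rot: [0.003, 0.133, 0.991, 0.007]
wrist_force: [0.6, 12.8, 16.5]
opening: 0.0139
t: 16.48
ee_pos: [0.5122, 0.0049, 0.1508]
tool_rot: [0.003, 0.134, 0.991, 0.003]
wrist_force: [3.4, 8.4, -1.4]
opening: 0.0142
tube [ 0.52397821 -0.33162037  0.025     ] len 0.11010384640050185 w 0.024253421088272095 0.022787121195798767 yaw deg -112.84167339779785
t 16.48 tcp [0.5122 0.0049 0.1508] jawyaw 74.62 open 14.2 F [ 3.4  8.4 -1.4]
shift units [ 0.05 -0.05  0.08] n>= 0.08977099024655097
twist units 0.02
```

View pics/w8.png

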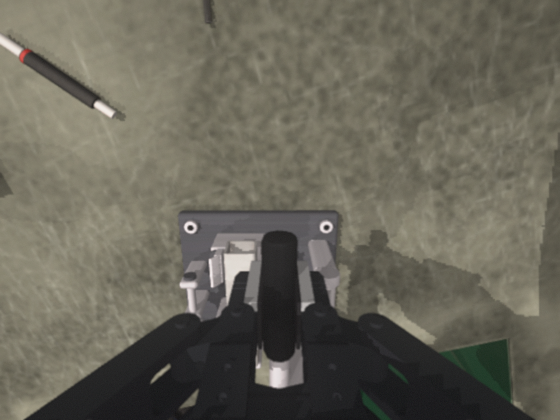

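View pics/s8.png

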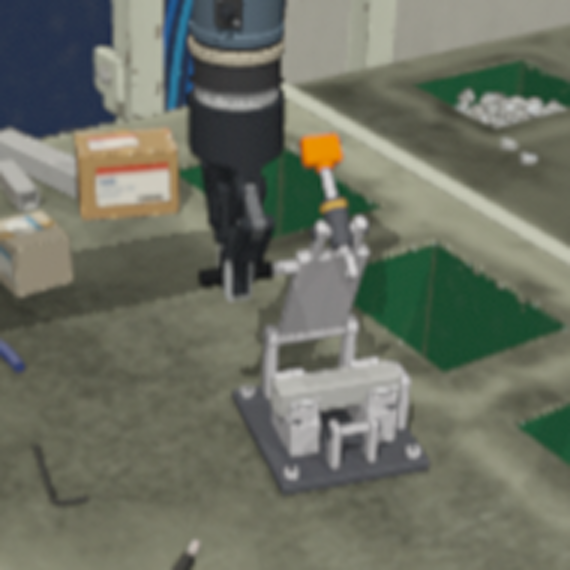

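The leaf follows the grip: the handle is in the fingers and the wing has swung over to scene crop (320,150). Continuing down.

```bash
python3 -m handwheel '{"xyz":[[0,-0.23,0.12],[0,-0.21,0.15],[0,-0.19,0.17],[0,-0.17,0.2]],"twist":[0,0,0,0]}'
python3 -m handwheel '{"xyz":[[0,-0.14,0.22],[0,-0.11,0.23],[0,-0.08,0.24],[0,-0.05,0.25]],"twist":[0,0,0,0]}'
python3 -m handwheel '{"xyz":[[0,-0.02,0.16],[0,0,0.08],[0,0,0],[0,0,0]],"twist":[0,0,0,0]}'
python3 - <<'E'
from hp import *
H=J(p,leafpt(0,.1,0,.085))[0];go(H[0],H[1],H[2]-.019,74.5)
im=vision.grab_frame('wrist');cv2.imwrite('pics/w9.png',im[:,:,::-1])
im=vision.grab_frame('scene');crop(im,200,100,390,290,3,'pics/s9.png')
E
```

```text
t: 17.08
ee_pos: [0.5013, -0.0347, 0.1163]
tool_rot: [0.002, 0.134, 0.991, 0.002]
wrist_force: [2.4, 5.5, 7.0]
opening: 0.0143
t: 17.58
ee_pos: [0.496, -0.0538, 0.0687]
tool_rot: [0.001, 0.134, 0.991, 0.001]
wrist_force: [4.0, 3.4, 3.4]
opening: 0.0137
t: 18.08
ee_pos: [0.4955, -0.0553, 0.0558]
tool_rot: [0.001, 0.134, 0.991, -0.0]
wrist_force: [6.5, 2.5, -3.1]
opening: 0.0136
tube [ 0.52397821 -0.33162037  0.025     ] len 0.11010384640050185 w 0.024253421088272095 0.022787121195798767 yaw deg -112.84167339779785
t 18.07 tcp [ 0.4955 -0.0553  0.0558] jawyaw 74.54 open 13.6 F [ 6.5  2.5 -3.1]
shift units [ 0.05 -0.01  0.02] n>= 0.04389721956666421
twist units 0.01
```

View pics/w9.png

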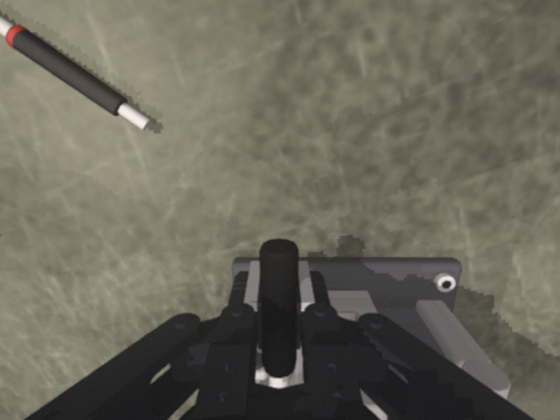

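View pics/s9.png

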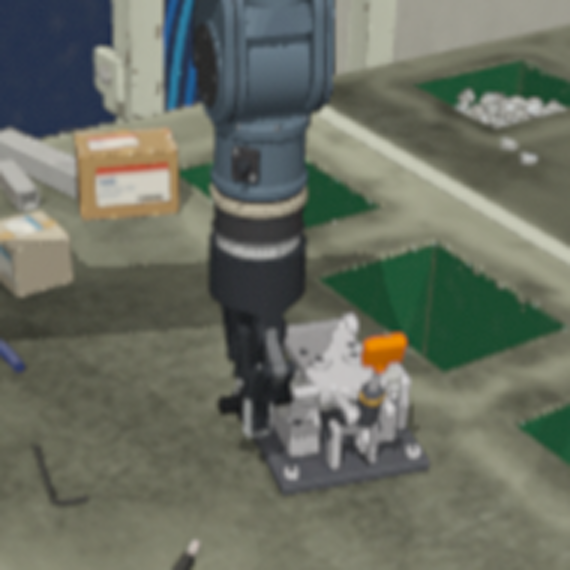

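```bash
python3 -m handwheel '{"xyz":[[0,0,0.08],[0,0,0.04],[0,0,0],[0,0,0]],"twist":[0,0,0,0]}'
python3 -m handwheel '{"xyz":[[0,0,0],[0,0,0],[0,0,0],[0,0,0]],"twist":[0,0,0,0]}' 40
python3 -m handwheel '{"xyz":[[0,0,-0.6],[0,0,-0.9],[0.2,0,-0.9],[0.3,0,-0.9],[0.3,0,-0.5],[0,0,0],[0,0,0]],"twist":[0,0,0,0,0,0,0]}'
python3 - <<'E'
from h import *
import pickle
P=vision.camera_params('wrist')
im=vision.grab_frame('wrist');cv2.imwrite('pics/w10.png',im[:,:,::-1])
pickle.dump(P,open('pics/w10.pkl','wb'))
im=vision.grab_frame('scene');cv2.imwrite('pics/s10f.png',im[:,:,::-1]);crop(im,270,160,370,270,5,'pics/s10.png')
im=vision.grab_frame('top');cv2.imwrite('pics/t10.png',im[:,:,::-1]);crop(im,230,130,350,230,5,'pics/t10c.png')
E
```

```text
t: 18.68
ee_pos: [0.4955, -0.0554, 0.0515]
tool_rot: [0.001, 0.135, 0.991, -0.0]
wrist_force: [4.9, 0.1, 4.9]
opening: 0.0139
t: 19.18
ee_pos: [0.4936, -0.0549, 0.0501]
tool_rot: [-0.001, 0.135, 0.991, -0.0]
wrist_force: [0.4, 0.1, 1.2]
opening: 0.0398
t: 20.05
ee_pos: [0.4558, -0.0443, 0.2396]
tool_rot: [-0.001, 0.135, 0.991, -0.0]
wrist_force: [0.9, 1.4, 0.0]
opening: 0.0398
```

View pics/w10.png

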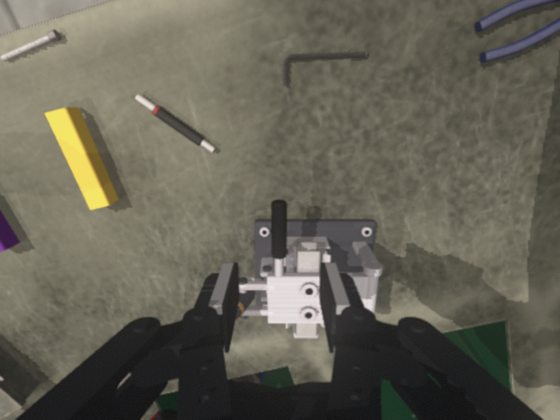

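View pics/s10.png

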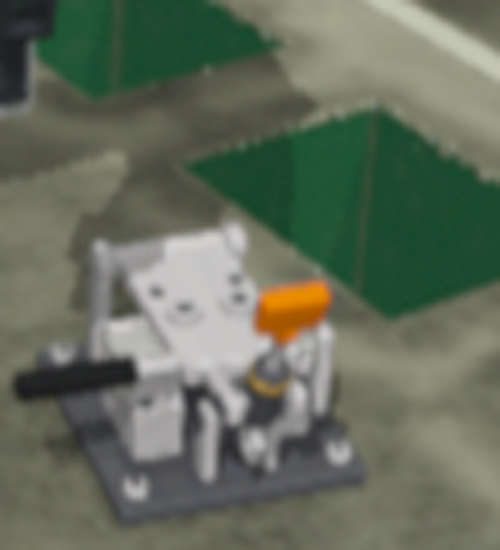

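View pics/t10c.png

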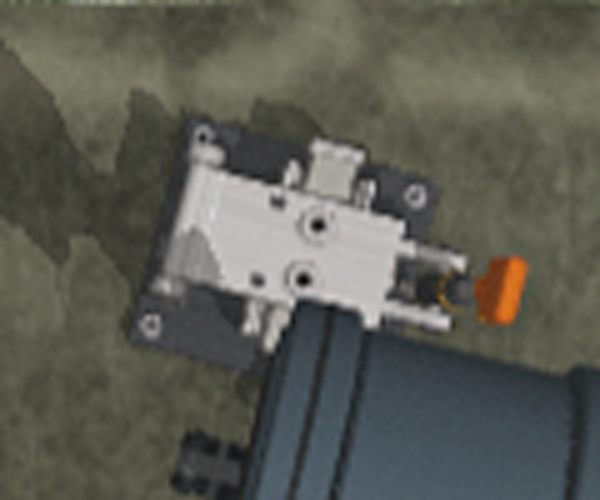

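Leaf is closed on the tube (top view), and the wing is orange at top (332,188), scene (329,222). Fitting the barrel swing from the orange outline.

```bash
cat > wing.py <<'E'
from hp import *
import itertools
def wingbox(v,press,a=0.,yo=0):
    t=np.radians(20)+v; out=[]
    for sx,sy,sz in itertools.product((-1,1),(-1,1),(-1,1)):
        ax=.071-press+sz*.013; n=sx*.006
        # axis dir closed: (-sin t, cos t) ; normal: (cos t, sin t)
        X=-.072-np.sin(t)*ax+np.cos(t)*n; Z=.074+np.cos(t)*ax+np.sin(t)*n
        out.append(leafpt(a,.068-X,Z-.074,sy*.017+yo))
    return J(p,out)
def mask(f,roi):
    im=cv2.cvtColor(cv2.imread(f),cv2.COLOR_BGR2HSV).astype(int)
    m=(im[...,0]<18)&(im[...,1]>190)&(im[...,2]>90)
    k=np.zeros_like(m);x0,y0,x1,y1=roi;k[y0:y1,x0:x1]=1;return m&k
def fitw(ft,fs,rt=(310,160,350,210),rs=(310,200,350,240)):
    ms=[(T,mask(ft,rt)),(S,mask(fs,rs))]
    def hullmask(P,q):
        u=proj(P,wingbox(q[0],q[1],0,q[2])); c=np.zeros((420*4,560*4),np.uint8)
        h=cv2.convexHull(((u+.5)*4).astype(np.float32)).astype(np.int32);cv2.fillConvexPoly(c,h,255)
        return cv2.resize(c,(560,420),interpolation=cv2.INTER_AREA)/255.
    def cost(q): return sum(np.abs(hullmask(P,q)-m).sum() for P,m in ms)
    best=min(((cost((v,pr,yo)),v,pr,yo) for v in np.arange(-.05,.5,.03) for pr in (0,.004,.008,.012) for yo in (-.003,0,.003)))
    print('best',best)
    for v in np.arange(-.05,.5,.05): print(round(v,2),round(min(cost((v,pr,best[3])) for pr in (0,.005,.010)),0),end=' | ')
    print([m.sum() for _,m in ms])
    for P,m in ms:
        ys,xs=np.nonzero(m);print('bbox',xs.min(),xs.max(),ys.min(),ys.max())
if __name__=='__main__': fitw('pics/t10.png','pics/s10f.png')
E
python3 wing.py
```

```text
tube [ 0.52397821 -0.33162037  0.025     ] len 0.11010384640050185 w 0.024253421088272095 0.022787121195798767 yaw deg -112.84167339779785
best (np.float64(137.4078431372549), np.float64(0.009999999999999995), 0, 0)
-0.05 166.0 | 0.0 138.0 | 0.05 156.0 | 0.1 176.0 | 0.15 225.0 | 0.2 280.0 | 0.25 314.0 | 0.3 335.0 | 0.35 348.0 | 0.4 364.0 | 0.45 374.0 | [np.int64(88), np.int64(84)]
bbox 325 334 182 194
bbox 322 335 217 227
```

```bash
python3 -m handwheel '{"xyz":[[0,0,0],[0,0,0],[0,0,0],[0,0,0],[0,0,0],[0,0,0],[0,0,0],[0,0,0]],"twist":[-1,-1,-1,-1,-1,-1,-1,-1]}' 60
python3 -m handwheel '{"xyz":[[0,0,0],[0,0,0],[0,0,0],[0,0,0],[0,0,0]],"twist":[-1,-1,-1,-0.25,0]}'
python3 - <<'E'
from hp import *
X=J(p,[-.0963,0,.1407])[0];print(X);go(X[0],X[1],.22,np.degrees(p[2])+90)
E
```

```text
t: 21.2
ee_pos: [0.4555, -0.0442, 0.2393]
tool_rot: [-0.001, -0.413, 0.911, 0.001]
wrist_force: [-0.0, 0.4, -0.3]
opening: 0.0604
t: 21.82
ee_pos: [0.4557, -0.0442, 0.24]
tool_rot: [-0.0, -0.605, 0.796, 0.001]
wrist_force: [0.8, 0.4, 0.2]
opening: 0.0597
tube [ 0.52397821 -0.33162037  0.025     ] len 0.11010384640050185 w 0.024253421088272095 0.022787121195798767 yaw deg -112.84167339779785
[ 0.55781042 -0.1394369   0.1407    ]
t 21.82 tcp [ 0.4557 -0.0442  0.24  ] jawyaw 164.45 open 59.7 F [0.8 0.4 0.2]
shift units [ 1.29 -2.48  0.4 ] n>= 2.2754281353878487
twist units -0.02
```

```bash
python3 -m handwheel '{"xyz":[[0.43,-0.8,0.1],[0.43,-0.8,0.1],[0.43,-0.88,0.1],[0,0,0],[0,0,0]],"twist":[0,0,0,0,0]}'
python3 - <<'E'
from hp import *
import pickle
X=J(p,[-.0963,0,.1407])[0];go(X[0],X[1],.1217,np.degrees(p[2])+90)
P=vision.camera_params('wrist')
im=vision.grab_frame('wrist');cv2.imwrite('pics/w11.png',im[:,:,::-1])
pickle.dump(P,open('pics/w11.pkl','wb'))
from wing import wingbox
print(proj(P,wingbox(0,0)).round(0).tolist())
E
```

```text
t: 22.45
ee_pos: [0.5578, -0.1392, 0.2253]
tool_rot: [-0.0, -0.605, 0.796, 0.001]
wrist_force: [0.0, -1.3, 1.1]
opening: 0.06
tube [ 0.52397821 -0.33162037  0.025     ] len 0.11010384640050185 w 0.024253421088272095 0.022787121195798767 yaw deg -112.84167339779785
t 22.45 tcp [ 0.5578 -0.1392  0.2253] jawyaw 164.48 open 60.0 F [ 0.  -1.3  1.1]
shift units [ 0.   -0.01  2.07] n>= 1.670272908889929
twist units -0.01
[[255.0, 210.0], [252.0, 209.0], [298.0, 210.0], [301.0, 209.0], [255.0, 225.0], [252.0, 226.0], [298.0, 225.0], [301.0, 226.0]]
```

View pics/w11.png

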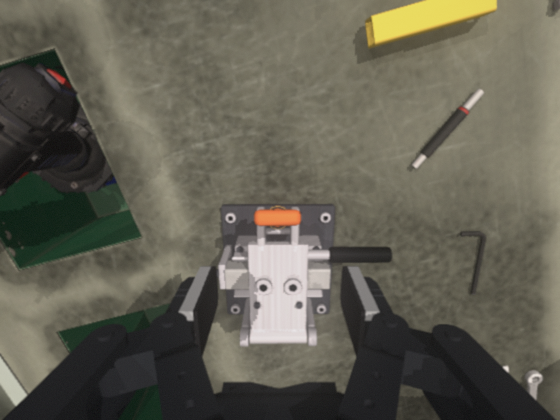

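The orange wing (254–301, 210–226) matches the prediction (252–301, 209–226). Descending over it and gripping its narrow sides.

```bash
python3 -m handwheel '{"xyz":[[0,0,0.7],[0,0,0.7],[0,0,0.5],[0,0,0.25],[0,0,0]],"twist":[0,0,0,0,0]}'
python3 -m handwheel '{"xyz":[[0,0,0],[0,0,0],[0,0,0],[0,0,0],[0,0,0],[0,0,0]],"twist":[0,0,0,0,0,0]}' 20
python3 - <<'E'
from h import *
im=vision.grab_frame('wrist');cv2.imwrite('pics/w12.png',im[:,:,::-1])
im=vision.grab_frame('scene');cv2.imwrite('pics/s12f.png',im[:,:,::-1]);crop(im,270,140,370,260,5,'pics/s12.png')
E
```

```text
t: 23.12
ee_pos: [0.5575, -0.1388, 0.1183]
tool_rot: [-0.0, -0.606, 0.796, 0.0]
wrist_force: [-0.5, 0.4, 0.3]
opening: 0.06
t: 23.88
ee_pos: [0.559, -0.1398, 0.1204]
tool_rot: [0.001, -0.606, 0.796, -0.001]
wrist_force: [-2.5, -0.1, 6.2]
opening: 0.0329
```

View pics/w12.png

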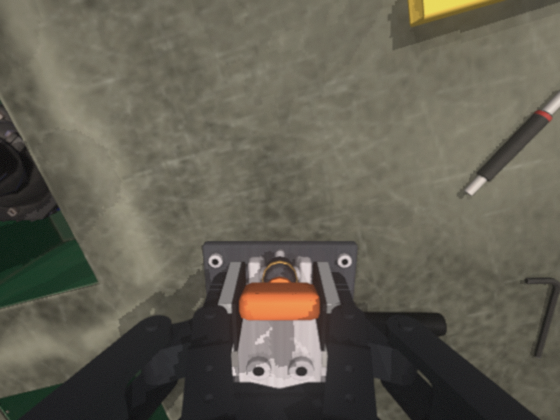

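View pics/s12.png

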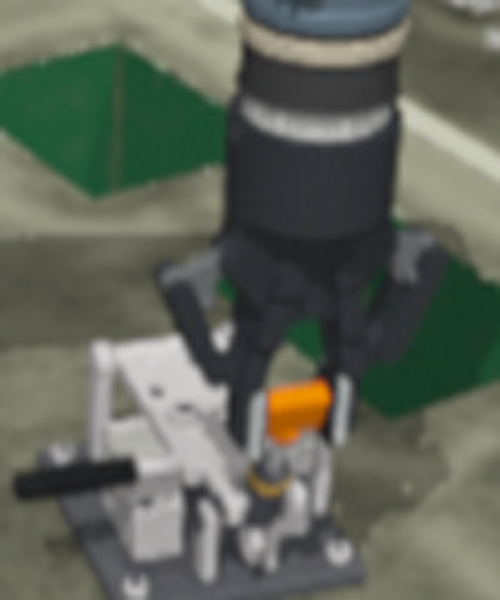

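```bash
python3 -m handwheel '{"xyz":[[-0.03,0,0.08],[-0.03,0,0.09],[-0.03,0,0.09],[0,0,0],[0,0,0]],"twist":[0,0,0,0,0]}'
```

```text
t: 24.6
ee_pos: [0.5602, -0.1358, 0.1088]
tool_rot: [0.001, -0.606, 0.796, -0.002]
wrist_force: [-4.4, 0.6, 10.7]
opening: 0.0335
```

```bash
cat > look.py <<'E'
import sys
from h import *
n=sys.argv[1]
im=vision.grab_frame('wrist');cv2.imwrite(f'pics/w{n}.png',im[:,:,::-1])
im=vision.grab_frame('scene');cv2.imwrite(f'pics/s{n}f.png',im[:,:,::-1]);crop(im,290,180,360,270,6,f'pics/s{n}.png')
E
python3 look.py 13
```

```text
(no output)
```

View pics/w13.png

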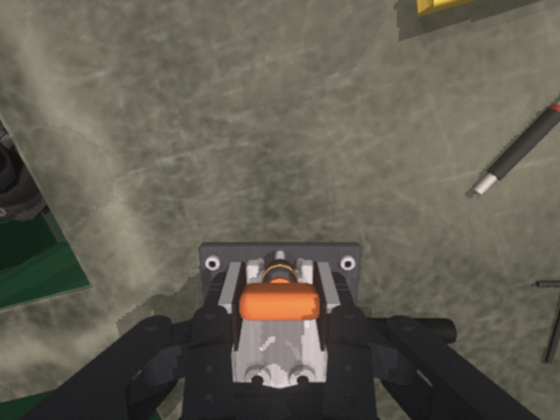

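View pics/s13.png

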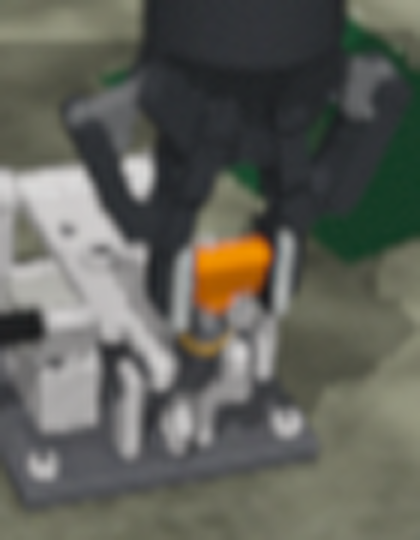

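```bash
python3 -m handwheel '{"xyz":[[-0.02,0,0.05],[0,0,0],[0,0,0]],"twist":[0,0,0]}'
python3 -m handwheel '{"xyz":[[0.06,0,0.02],[0.06,0,0.03],[0.05,0,0.03],[0.05,0,0.03],[0.05,0,0.03],[0.05,0,0.04],[0,0,0]],"twist":[0,0,0,0,0,0,0]}'
python3 look.py 14
```

```text
t: 25.08
ee_pos: [0.5604, -0.135, 0.1066]
tool_rot: [0.0, -0.605, 0.796, -0.002]
wrist_force: [-4.4, 0.1, 11.2]
opening: 0.0331
t: 25.95
ee_pos: [0.5568, -0.1483, 0.0986]
tool_rot: [0.003, -0.606, 0.795, -0.001]
wrist_force: [-5.0, 4.3, 15.7]
opening: 0.033
```

View pics/w14.png

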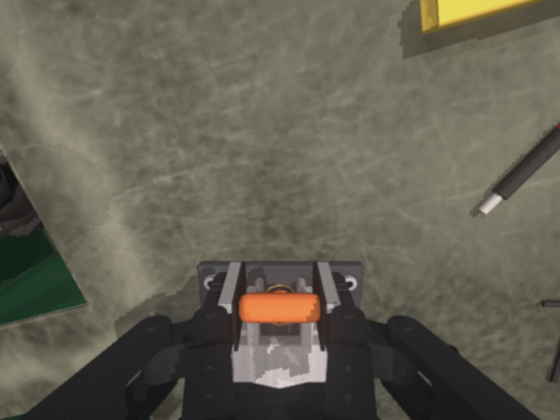

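View pics/s14.png

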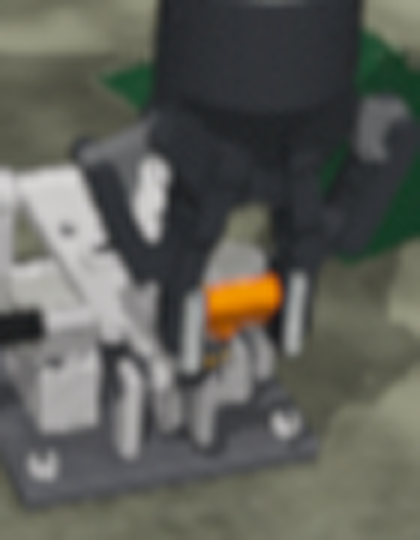

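```bash
cat > st.py <<'E'
from hp import *
def jl(X): # world->jig
    c,s=np.cos(p[2]),np.sin(p[2]);d=np.array(X[:2])-p[:2];return np.array([c*d[0]+s*d[1],-s*d[0]+c*d[1],X[2]])
t0=np.radians(20)+.01
w0=np.array([-.072-.071*np.sin(t0),0,.074+.071*np.cos(t0)])
off=w0-jl([.559,-.1398,.1204])
o=telemetry.get_obs();w=jl(o['ee_pos'])+off
d=w-[-.072,0,.074];r=np.hypot(d[0],d[2]);t=np.arctan2(-d[0],d[2])
print('wing',w.round(4),'press mm',round(71-r*1000,1),'v',round(t-np.radians(20),3),'F',o['wrist_force'].round(1))
R_=.071-.0142
for v in (.3,.35,.4,.44,.47):
    tt=np.radians(20)+v;tg=np.array([-.072-R_*np.sin(tt),0,.074+R_*np.cos(tt)])-w
    print(v,'tool units x',round(-tg[0]/.05,3),'z',round(-tg[2]/.05,3))
E
python3 st.py
```

```text
tube [ 0.52397821 -0.33162037  0.025     ] len 0.11010384640050185 w 0.024253421088272095 0.022787121195798767 yaw deg -112.84167339779785
wing [-0.1057 -0.0002  0.1187] press mm 15.0 v 0.297 F [-4.8  3.8 15.4]
0.3 tool units x 0.013 z -0.01
0.35 tool units x 0.057 z 0.025
0.4 tool units x 0.1 z 0.063
0.44 tool units x 0.132 z 0.094
0.47 tool units x 0.156 z 0.119
```

```bash
python3 -m handwheel '{"xyz":[[0.05,0,0.03],[0.05,0,0.03],[0.05,0,0.03],[0,0,0],[0,0,0]],"twist":[0,0,0,0,0]}'
python3 st.py
```

```text
t: 26.68
ee_pos: [0.5546, -0.1571, 0.0947]
tool_rot: [0.002, -0.606, 0.796, -0.002]
wrist_force: [-5.9, 1.9, 16.7]
opening: 0.0337
tube [ 0.52397821 -0.33162037  0.025     ] len 0.11010384640050185 w 0.024253421088272095 0.022787121195798767 yaw deg -112.84167339779785
wing [-0.1148 -0.0003  0.1148] press mm 11.9 v 0.46 F [-5.9  1.9 16.7]
0.3 tool units x -0.169 z -0.09
0.35 tool units x -0.124 z -0.054
0.4 tool units x -0.082 z -0.017
0.44 tool units x -0.049 z 0.015
0.47 tool units x -0.025 z 0.04
```

```bash
python3 -m handwheel '{"xyz":[[0,0,-0.05],[0.01,0,-0.05],[0.01,0,-0.05],[0,0,0],[0,0,0]],"twist":[0,0,0,0,0]}'
python3 st.py; python3 look.py 15
```

```text
t: 27.3
ee_pos: [0.5538, -0.1593, 0.0992]
tool_rot: [-0.0, -0.605, 0.796, -0.002]
wrist_force: [-4.0, -2.7, 8.2]
opening: 0.0331
tube [ 0.52397821 -0.33162037  0.025     ] len 0.11010384640050185 w 0.024253421088272095 0.022787121195798767 yaw deg -112.84167339779785
wing [-0.1171 -0.0002  0.1193] press mm 7.1 v 0.434 F [-4.  -2.7  8.2]
0.3 tool units x -0.215 z 0.001
0.35 tool units x -0.171 z 0.036
0.4 tool units x -0.128 z 0.074
0.44 tool units x -0.095 z 0.105
0.47 tool units x -0.072 z 0.13
```

View pics/s15.png

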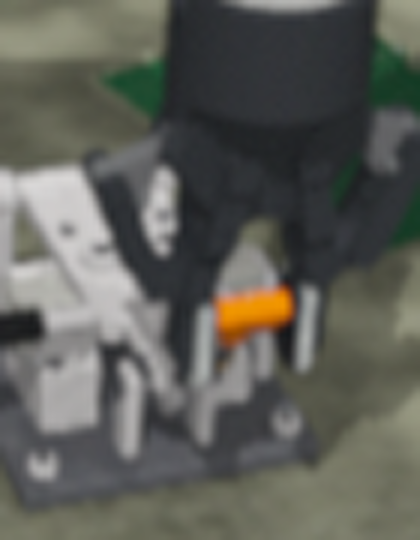

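```bash
python3 -m handwheel '{"xyz":[[0,0,-0.05],[0,0,-0.05],[0,0,0],[0,0,0]],"twist":[0,0,0,0]}'
python3 st.py|tail -6|head -1
python3 -m handwheel '{"xyz":[[0,0,-0.04],[0,0,-0.04],[0,0,0],[0,0,0]],"twist":[0,0,0,0]}'
python3 st.py|tail -6|head -1
```

```text
t: 27.9
ee_pos: [0.5537, -0.1588, 0.1005]
tool_rot: [-0.0, -0.605, 0.796, -0.001]
wrist_force: [2.4, -3.8, -5.9]
opening: 0.0329
wing [-1.167e-01  1.000e-04  1.206e-01] press mm 6.5 v 0.416 F [ 2.4 -3.8 -5.9]
t: 28.4
ee_pos: [0.5535, -0.1579, 0.1018]
tool_rot: [-0.0, -0.605, 0.796, 0.001]
wrist_force: [6.8, -2.9, -14.3]
opening: 0.0331
wing [-0.1158  0.0005  0.1219] press mm 6.1 v 0.392 F [  6.8  -2.9 -14.3]
```

It's caught: an upward pull now meets resistance at about 6 mm press. Relaxing, then releasing.

```bash
python3 -m handwheel '{"xyz":[[0,0,0.08],[0,0,0],[0,0,0]],"twist":[0,0,0]}'
python3 -m handwheel '{"xyz":[[0,0,0],[0,0,0],[0,0,0],[0,0,0]],"twist":[0,0,0,0]}' 60
python3 -m handwheel '{"xyz":[[0,0,-0.4],[0,0,-0.8],[0,0,-0.9],[0,0,-0.9],[0,0,0],[0,0,0]],"twist":[0,0,0,0,0,0]}'
python3 look.py 16
python3 - <<'E'
from h import *
im=vision.grab_frame('top');cv2.imwrite('pics/t16.png',im[:,:,::-1]);crop(im,230,130,350,230,5,'pics/t16c.png')
E
```

```text
t: 28.78
ee_pos: [0.5535, -0.1582, 0.1007]
tool_rot: [-0.0, -0.605, 0.796, -0.0]
wrist_force: [4.1, -3.1, -8.5]
opening: 0.0331
t: 29.28
ee_pos: [0.5532, -0.1575, 0.1021]
tool_rot: [0.0, -0.606, 0.796, 0.0]
wrist_force: [-0.3, -0.3, -0.7]
opening: 0.0599
t: 30.02
ee_pos: [0.5531, -0.1577, 0.2515]
tool_rot: [0.0, -0.606, 0.796, 0.0]
wrist_force: [-0.5, -0.8, -0.3]
opening: 0.0599
```

View pics/w16.png

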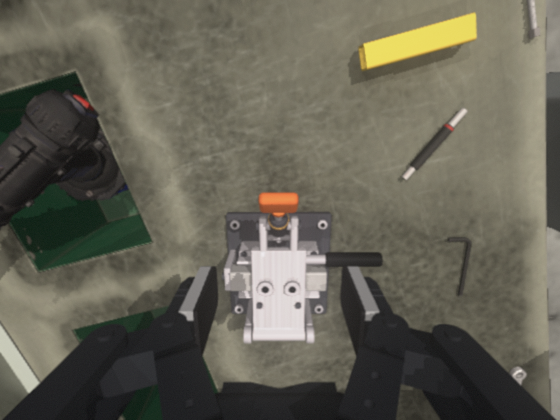

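View pics/s16.png

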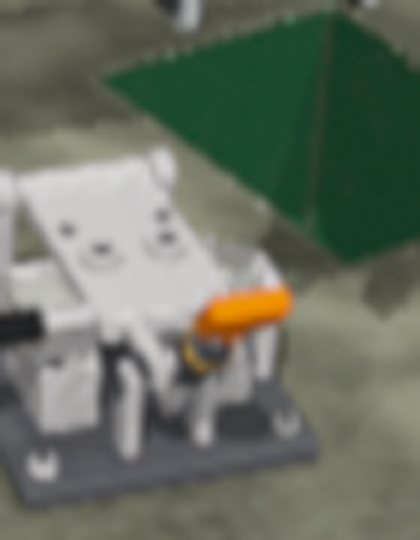

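View pics/t16c.png

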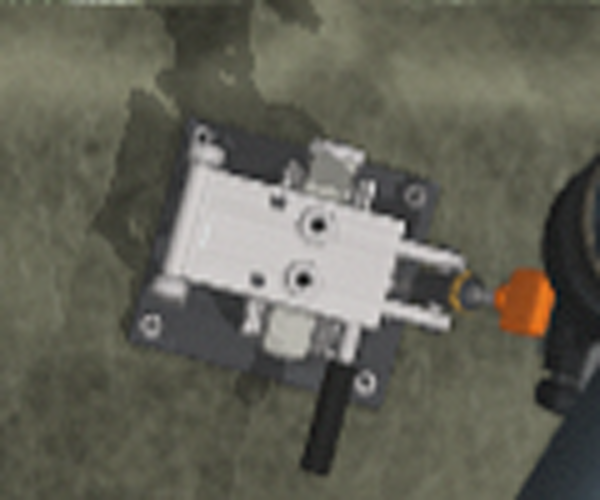

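The wing stays swung out (top (335,190), scene (331,232), wrist (279,202)), leaf flat, tube in place. Checking the swing and press numerically.

```bash
python3 - <<'E'
from wing import *
P=vision.camera_params('wrist')
m=[(T,mask('pics/t16.png',(310,160,350,210))),(S,mask('pics/s16f.png',(310,200,350,250))),(P,mask('pics/w16.png',(240,170,320,230)))]
for _,k in m:
    ys,xs=np.nonzero(k);print(xs.min(),xs.max(),ys.min(),ys.max())
def hm(P,q):
    u=proj(P,wingbox(q[0],q[1])); c=np.zeros((1680,2240),np.uint8)
    cv2.fillConvexPoly(c,cv2.convexHull(((u+.5)*4).astype(np.float32)).astype(np.int32),255)
    return cv2.resize(c,(560,420),interpolation=cv2.INTER_AREA)/255.
r=sorted((sum(np.abs(hm(P,(v,pr))-k).sum() for P,k in m),round(v,2),pr) for v in np.arange(.2,.5,.03) for pr in (0,.003,.005,.007,.009,.012))
for x in r[:8]: print(x)
E
python3 - <<'E'
from h import *
im=cv2.imread('pics/w16.png')[:,:,::-1];crop(im,215,180,345,350,4,'pics/w16c.png')
a=cv2.imread('pics/top0.png');b=cv2.imread('pics/t16.png')
print('carton diff',np.abs(a[200:240,120:170].astype(int)-b[200:240,120:170]).mean())
E
```

```text
tube [ 0.52397821 -0.33162037  0.025     ] len 0.11010384640050185 w 0.024253421088272095 0.022787121195798767 yaw deg -112.84167339779785
329 340 184 196
323 337 229 235
carton diff 18.60033333333333Traceback (most recent call last):
  File "<stdin>", line 5, in <module>
    return umr_minimum(a, axis, None, out, keepdims, initial, where)
ValueError: zero-size array to reduction operation minimum which has no identity
```

View pics/w16c.png

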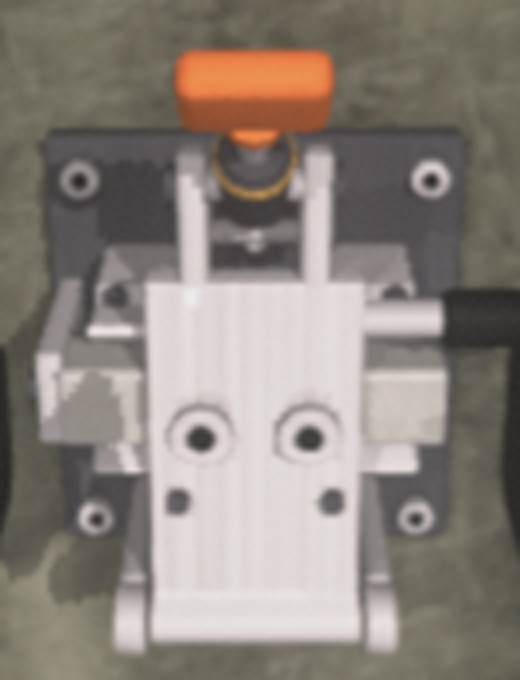

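```bash
python3 - <<'E'
from wing import *
P=vision.camera_params('wrist')
def mk(f,roi):
    im=cv2.cvtColor(cv2.imread(f),cv2.COLOR_BGR2HSV).astype(int)
    m=(im[...,0]<18)&(im[...,1]>140)&(im[...,2]>90)
    k=np.zeros_like(m);x0,y0,x1,y1=roi;k[y0:y1,x0:x1]=1;return m&k
m=[(T,mk('pics/t16.png',(310,160,350,210))),(S,mk('pics/s16f.png',(310,200,350,250))),(P,mk('pics/w16.png',(240,170,320,230)))]
for _,k in m:
    ys,xs=np.nonzero(k);print(xs.min(),xs.max(),ys.min(),ys.max())
def hm(P,q):
    u=proj(P,wingbox(q[0],q[1])); c=np.zeros((1680,2240),np.uint8)
    cv2.fillConvexPoly(c,cv2.convexHull(((u+.5)*4).astype(np.float32)).astype(np.int32),255)
    return cv2.resize(c,(560,420),interpolation=cv2.INTER_AREA)/255.
r=sorted((round(sum(np.abs(hm(P,(v,pr))-k).sum() for P,k in m),1),round(float(v),2),pr) for v in np.arange(.2,.5,.03) for pr in (0,.003,.005,.007,.009,.012))
for x in r[:8]: print(x)
a=cv2.imread('pics/top0.png');b=cv2.imread('pics/t16.png')
cv2.imwrite('pics/cart.png',cv2.resize(np.hstack([a[190:250,110:190],b[190:250,110:190]]),None,fx=4,fy=4))
E
```

```text
tube [ 0.52397821 -0.33162037  0.025     ] len 0.11010384640050185 w 0.024253421088272095 0.022787121195798767 yaw deg -112.84167339779785
329 340 184 196
323 338 228 236
259 297 192 216
(np.float64(323.0), 0.35, 0.009)
(np.float64(324.6), 0.32, 0.005)
(np.float64(343.7), 0.32, 0.007)
(np.float64(348.8), 0.32, 0.003)
(np.float64(348.9), 0.35, 0.012)
(np.float64(349.7), 0.35, 0.007)
(np.float64(354.3), 0.29, 0)
(np.float64(369.0), 0.38, 0.012)
```

View pics/cart.png

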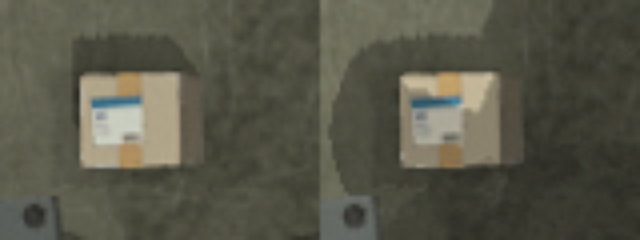

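```bash
python3 - <<'E'
from wing import *
P=vision.camera_params('wrist')
print('T mid obs (334.5,190) S bbox 322.5-338.5,227.5-236.5, W 258.7-298.5 x, 192.5-212.7 y')
for v in (.27,.31,.35,.4,.44):
  for pr in (.003,.005,.007):
    o=[]
    for C in (T,S,P):
        u=proj(C,wingbox(v,pr));o.append(np.r_[u.min(0),u.max(0)].round(1).tolist())
    print(v,pr,o)
u=proj(P,J(p,[[-.072,0,.074],[-.046,0,.046],[-.046,.013,.046],[-.046,-.013,.046],[.012655-.075,.067,.01],[.012655-.075,-.067,.01],[.068,-.03,.074]]));print(u.round(1))
E
```

```text
tube [ 0.52397821 -0.33162037  0.025     ] len 0.11010384640050185 w 0.024253421088272095 0.022787121195798767 yaw deg -112.84167339779785
T mid obs (334.5,190) S bbox 322.5-338.5,227.5-236.5, W 258.7-298.5 x, 192.5-212.7 y
0.27 0.003 [[327.7, 182.1, 341.3, 197.0], [320.0, 224.1, 338.3, 235.3], [255.0, 195.7, 296.9, 217.9]]
0.27 0.005 [[327.2, 182.1, 340.8, 197.0], [319.7, 224.5, 338.0, 235.6], [255.2, 196.4, 296.7, 218.5]]
0.27 0.007 [[326.7, 182.0, 340.2, 196.9], [319.5, 224.8, 337.8, 235.9], [255.3, 197.2, 296.6, 219.1]]
0.31 0.003 [[328.4, 182.4, 342.1, 197.3], [320.2, 225.4, 338.6, 236.2], [255.1, 192.1, 296.8, 215.5]]
0.31 0.005 [[327.8, 182.3, 341.5, 197.3], [320.0, 225.7, 338.3, 236.5], [255.2, 193.0, 296.7, 216.2]]
0.31 0.007 [[327.3, 182.2, 341.0, 197.2], [319.8, 226.0, 338.1, 236.7], [255.4, 193.8, 296.5, 216.8]]
0.35 0.003 [[329.0, 182.6, 342.8, 197.6], [320.5, 226.7, 338.9, 237.1], [255.1, 188.6, 296.7, 213.1]]
0.35 0.005 [[328.4, 182.5, 342.2, 197.6], [320.2, 227.0, 338.7, 237.4], [255.3, 189.6, 296.6, 213.8]]
0.35 0.007 [[327.9, 182.5, 341.7, 197.5], [320.0, 227.2, 338.4, 237.6], [255.4, 190.6, 296.5, 214.6]]
0.4 0.003 [[329.7, 182.9, 343.7, 198.0], [320.8, 228.4, 339.3, 238.3], [255.2, 184.4, 296.7, 210.1]]
0.4 0.005 [[329.2, 182.8, 343.1, 197.9], [320.5, 228.6, 339.0, 238.5], [255.4, 185.5, 296.5, 211.0]]
0.4 0.007 [[328.6, 182.7, 342.5, 197.8], [320.3, 228.8, 338.7, 238.7], [255.5, 186.6, 296.4, 211.9]]
0.44 0.003 [[330.3, 183.1, 344.3, 198.3], [321.0, 229.7, 339.6, 239.3], [255.3, 181.2, 296.6, 207.8]]
0.44 0.005 [[329.7, 183.0, 343.7, 198.2], [320.8, 229.9, 339.3, 239.4], [255.5, 182.4, 296.4, 208.7]]
0.44 0.007 [[329.1, 182.9, 343.1, 198.1], [320.5, 230.1, 339.0, 239.6], [255.6, 183.6, 296.3, 209.7]]
[[276.3 225.9]
 [276.4 237.7]
 [287.6 237.7]
 [265.3 237.7]
 [329.9 214. ]
 [223.  214. ]
 [251.4 334.9]]
```

Carton is unmoved (only shadows differ). The hook reads v≈0.34, against an expected 0.40 and a limit of 0.3. There is ample time, so I'll regrip and nudge the wing further in for margin.

```bash
python3 -m handwheel '{"xyz":[[0,0,0.8],[0,0,0.8],[0,0,0.7],[0,0,0.45],[0,0,0.2],[0,0,0]],"twist":[0,0,0,0,0,0]}'
python3 -m handwheel '{"xyz":[[0,0,0],[0,0,0],[0,0,0],[0,0,0],[0,0,0],[0,0,0]],"twist":[0,0,0,0,0,0]}' 20
python3 -m handwheel '{"xyz":[[0.03,0,0.01],[0.03,0,0.02],[0.03,0,0.02],[0,0,0]],"twist":[0,0,0,0]}'
python3 st.py
```

```text
t: 30.92
ee_pos: [0.5522, -0.1574, 0.103]
tool_rot: [-0.001, -0.606, 0.796, 0.001]
wrist_force: [1.0, 0.7, -0.2]
opening: 0.0602
t: 31.68
ee_pos: [0.5538, -0.1583, 0.1057]
tool_rot: [0.0, -0.606, 0.796, -0.001]
wrist_force: [-2.4, -1.8, 6.2]
opening: 0.0331
t: 32.17
ee_pos: [0.5531, -0.1611, 0.1043]
tool_rot: [0.002, -0.606, 0.796, -0.0]
wrist_force: [-2.5, 1.4, 10.3]
opening: 0.0327
tube [ 0.52397821 -0.33162037  0.025     ] len 0.11010384640050185 w 0.024253421088272095 0.022787121195798767 yaw deg -112.84167339779785
wing [-0.119   0.      0.1244] press mm 2.1 v 0.401 F [-2.5  1.4 10.3]
0.3 tool units x -0.254 z 0.103
0.35 tool units x -0.209 z 0.139
0.4 tool units x -0.167 z 0.176
0.44 tool units x -0.134 z 0.208
0.47 tool units x -0.11 z 0.233
```

```bash
python3 -m handwheel '{"xyz":[[0.04,0,0.02],[0,0,0],[0,0,0]],"twist":[0,0,0]}'
python3 -m handwheel '{"xyz":[[0,0,0],[0,0,0],[0,0,0],[0,0,0]],"twist":[0,0,0,0]}' 60
python3 -m handwheel '{"xyz":[[0,0,-0.4],[0,0,-0.8],[0,0,-0.9],[0,0,-0.9],[0,0,0],[0,0,0],[0,0,0]],"twist":[0,0,0,0,0,0,0]}'
python3 look.py 17
python3 - <<'E'
from wing import *
P=vision.camera_params('wrist')
im=vision.grab_frame('top');cv2.imwrite('pics/t17.png',im[:,:,::-1])
im=cv2.imread('pics/w17.png')[:,:,::-1];crop(im,215,170,345,350,4,'pics/w17c.png')
def mk(f,roi):
    im=cv2.cvtColor(cv2.imread(f),cv2.COLOR_BGR2HSV).astype(int)
    m=(im[...,0]<18)&(im[...,1]>140)&(im[...,2]>90)
    k=np.zeros_like(m);x0,y0,x1,y1=roi;k[y0:y1,x0:x1]=1;return m&k
for f,roi in (('t17',(310,160,350,210)),('s17f',(310,200,350,250)),('w17',(240,160,320,230))):
    ys,xs=np.nonzero(mk(f'pics/{f}.png',roi));print(xs.min(),xs.max(),ys.min(),ys.max())
for v in (.3,.35,.4,.44):
  print(v,[ (lambda u:np.r_[u.min(0),u.max(0)].round(1).tolist())(proj(C,wingbox(v,.005))) for C in (T,S,P)])
E
```

```text
t: 32.55
ee_pos: [0.5528, -0.1623, 0.1034]
tool_rot: [0.003, -0.606, 0.795, 0.0]
wrist_force: [-1.7, 3.2, 9.9]
opening: 0.033
t: 33.05
ee_pos: [0.5512, -0.164, 0.1003]
tool_rot: [-0.0, -0.606, 0.796, 0.0]
wrist_force: [0.2, 0.3, -1.0]
opening: 0.0598
t: 33.92
ee_pos: [0.5506, -0.1637, 0.2486]
tool_rot: [-0.001, -0.606, 0.796, 0.002]
wrist_force: [0.3, -0.4, -0.1]
opening: 0.06
tube [ 0.52397821 -0.33162037  0.025     ] len 0.11010384640050185 w 0.024253421088272095 0.022787121195798767 yaw deg -112.84167339779785
330 342 184 197
323 338 229 237
257 296 195 220
0.3 [[327.7, 182.2, 341.3, 197.2], [319.9, 225.4, 338.3, 236.3], [255.5, 201.6, 296.7, 223.9]]
0.35 [[328.4, 182.5, 342.2, 197.6], [320.2, 227.0, 338.7, 237.4], [255.5, 197.4, 296.7, 221.0]]
0.4 [[329.2, 182.8, 343.1, 197.9], [320.5, 228.6, 339.0, 238.5], [255.6, 193.3, 296.6, 218.1]]
0.44 [[329.7, 183.0, 343.7, 198.2], [320.8, 229.9, 339.3, 239.4], [255.7, 190.1, 296.5, 215.9]]
```

View pics/w17c.png

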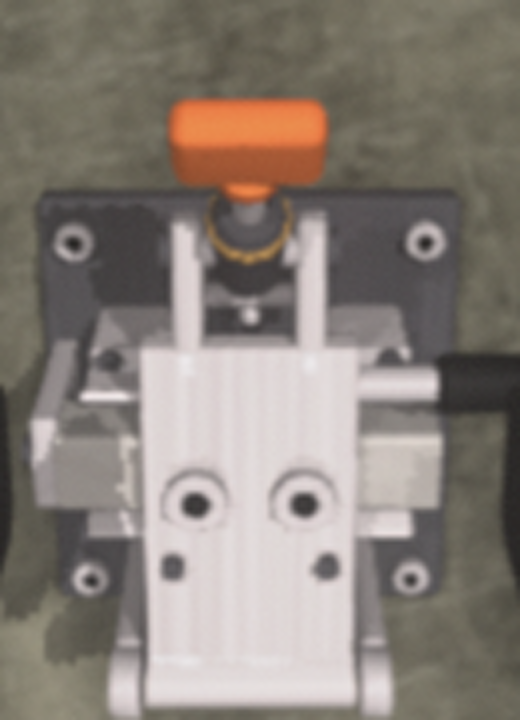

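View pics/s17.png

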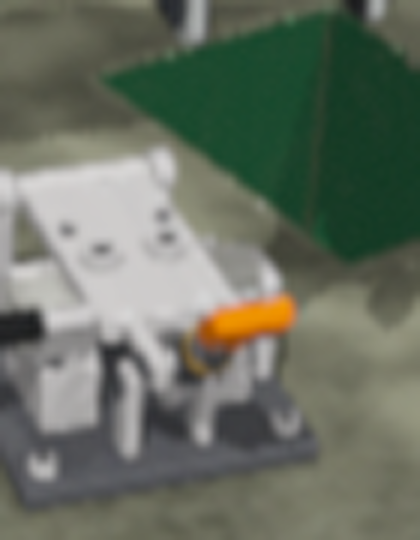

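The wing now reads v≈0.38–0.40, leaf flat, tube at the stop, gripper clear. Handing in.

```bash
python3 -c "
from plant import close_job
print(close_job())"
```

```text
the job is handed in; nothing more can be done
None
```

The job is handed in at about 34 s of the 67 s allowed. The tube is in the nest, the leaf is closed on it and the hook is latched under the post. No verdict was reported.

**What I did**
- I laid the bright 110 mm tube in the nest and slid it on until the force rose and motion stopped at the end stop.
- I swung the leaf shut by its handle.
- I gripped the wing by its narrow sides, pressed it about 14 mm along its axis, swung the hook under the post and let the spring draw it up.

**What the last checks showed**
- **Leaf and tube:** the last pictures show the leaf flat on the tube, and the tube in the nest with its end at the stop plate.
- **Hook:** after the swing, an upward pull of about 14 N was held at roughly 6 mm of press, so the hook has caught. I did not repeat this pull test after the later nudge.
- **Carton:** it was unmoved in the top view; only the shadows had changed.
- **Gripper:** it was clear of the jig, with about zero wrist force.

**What disagreed**
- **Swing angle:** after the first release the pictures read the swing at about 0.34 rad, while the arm position had suggested 0.39–0.40. I regripped and nudged the wing further in. The pictures now read about 0.38–0.40, against the 0.3 limit.
- **Plunger press:** the pictures alone cannot fix it; after the first release they fitted anything from 3 to 12 mm. While regripped for the nudge, the arm position read only about 2 mm, but the gripper no longer sat on the wing as that reading assumes. I relied on the pull test.

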